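# View the honey jars on the jar lamp

### The job

Check the honey jars over the jar lamp: move the red tumbler out of the way of the lamp's push-pull switch and stand it on the steel plate at the side of the lamp (not the one behind it), and stand every honey jar upright in a collar on the lamp, one jar to a collar. Then pull the switch knob out until it clicks and leave it out for at least eight seconds so that the jars can be looked at, push it fully home again, and only then lift the jars off and stand them all upright in the wooden tray. Leave the white salt pot beside the lamp where it stands.

Things in the scene. Friction and masses are not known exactly. Their poses are not given: they have to be found in the camera images.
- lamp_box: Jar lamp, fixed to the counter: white steel light box 130 mm deep (x) by 340 mm wide (y) by 60 mm high, grey top. Origin at the centre of its underside; its x axis points away from the robot side (into the front face), y to its left, z up. The front face with the switch is 65 mm to -x of the origin. A narrow slot in the top by the front edge shows bright while the lamp is on.
- seat0 (a point): Centre of the floor of one lamp seat, on top of the lamp box 60 mm above the counter. Each seat is a steel collar 16 mm high, inner diameter 63.6 mm, outer 72 mm, axis upright; the three seats stand in a row along the lamp's y, 85 mm apart. Any jar fits any seat. Axes as the lamp box.
- seat1 (a point): Centre of the floor of the middle seat, like seat0.
- seat2 (a point): Centre of the floor of the seat next to the switch end, like seat0.
- knob_grip (a point): Centre of the switch knob's grip: a black cylinder 26 mm in diameter and 24 mm long lying along the lamp's x, on the front face at the lamp's -y end, 34 mm above the counter. When home its centre is 22 mm in front of the face (10 mm gap behind the grip). Moves with the knob; axes as the lamp box.
- lamp_knob (a joint): Travel of the switch knob in m: 0 = fully home (lamp off), 0.016 = fully out (lamp on). It is pulled out straight along the lamp's -x and pushed in along +x, with about 6 N each way; a sprung detent throws it to the nearer end once past half travel, and it stays there.
- tumbler_c (a point): Red plastic tumbler, open top, 100 mm high, about 70 g, outer diameter 64 mm at the rim, 58 mm at half height and 51 mm at the foot; the point is on its axis 50 mm above its foot, z along its axis. It starts standing in front of the switch knob.
- plate: Small steel plate, 170 mm across, 16 mm high at the rim, flat in the middle (floor 3 mm thick), lying on the counter to the left or right of the lamp. Origin at the centre of its underside. (A second like plate lies out of reach behind the lamp and is not used.)
- jar0_c (a point): Squat honey jar, round, amber glass with a steel lid, body 58 mm in diameter, 58 mm high overall (lid 55 mm wide, the top 12 mm), about 200 g, heavy in the foot; the point is on its axis at half height (29 mm above its base), z along its axis. Stands on the counter before the lamp. May be absent.
- jar1_c (a point): A honey jar like jar0.
- jar2_c (a point): A honey jar like jar0.
- tray: Wooden tray, 300 mm (its x) by 145 mm (its y), rim 22 mm high, walls and floor about 6 mm thick, lying loose on the counter to the left or right of the lamp. Origin at the centre of its underside.
- salt: White salt pot 44 mm wide and 80 mm high, a bystander beside the lamp. Origin at the centre of its foot.
Mind the look-alikes: they are no part of the job. What is shaped like the plate but pink is not meant.

How it is judged:
On the way, in this order (a step that is already met when the one before it is completed fails the run):
1. the tumbler stands on the plate and every jar stands in a collar, the knob still home (horizontal distance between tumbler_c and plate below 0.045 m and z of tumbler_c in the frame of plate below 0.068 m and angle between tumbler_c's own z axis and vertical below 0.15 rad and angle between each of jar0_c, jar1_c, jar2_c's own z axis and vertical below 0.12 rad and ((horizontal distance between jar0_c and seat0 below 0.006 m and z of jar0_c in the frame of seat0 below 0.0325 m) or (horizontal distance between jar0_c and seat1 below 0.006 m and z of jar0_c in the frame of seat1 below 0.0325 m) or (horizontal distance between jar0_c and seat2 below 0.006 m and z of jar0_c in the frame of seat2 below 0.0325 m)) and ((horizontal distance between jar1_c and seat0 below 0.006 m and z of jar1_c in the frame of seat0 below 0.0325 m) or (horizontal distance between jar1_c and seat1 below 0.006 m and z of jar1_c in the frame of seat1 below 0.0325 m) or (horizontal distance between jar1_c and seat2 below 0.006 m and z of jar1_c in the frame of seat2 below 0.0325 m)) and ((horizontal distance between jar2_c and seat0 below 0.006 m and z of jar2_c in the frame of seat0 below 0.0325 m) or (horizontal distance between jar2_c and seat1 below 0.006 m and z of jar2_c in the frame of seat1 below 0.0325 m) or (horizontal distance between jar2_c and seat2 below 0.006 m and z of jar2_c in the frame of seat2 below 0.0325 m)) and value of joint lamp_knob below 0.002 m), for 0.2 s.
2. the knob is out at its detent for eight seconds with all the jars in their collars (value of joint lamp_knob above 0.0135 m and angle between each of jar0_c, jar1_c, jar2_c's own z axis and vertical below 0.12 rad and ((horizontal distance between jar0_c and seat0 below 0.006 m and z of jar0_c in the frame of seat0 below 0.0325 m) or (horizontal distance between jar0_c and seat1 below 0.006 m and z of jar0_c in the frame of seat1 below 0.0325 m) or (horizontal distance between jar0_c and seat2 below 0.006 m and z of jar0_c in the frame of seat2 below 0.0325 m)) and ((horizontal distance between jar1_c and seat0 below 0.006 m and z of jar1_c in the frame of seat0 below 0.0325 m) or (horizontal distance between jar1_c and seat1 below 0.006 m and z of jar1_c in the frame of seat1 below 0.0325 m) or (horizontal distance between jar1_c and seat2 below 0.006 m and z of jar1_c in the frame of seat2 below 0.0325 m)) and ((horizontal distance between jar2_c and seat0 below 0.006 m and z of jar2_c in the frame of seat0 below 0.0325 m) or (horizontal distance between jar2_c and seat1 below 0.006 m and z of jar2_c in the frame of seat1 below 0.0325 m) or (horizontal distance between jar2_c and seat2 below 0.006 m and z of jar2_c in the frame of seat2 below 0.0325 m))), for 8 s.
3. the knob is pushed fully home with the jars still in their collars (value of joint lamp_knob below 0.002 m and angle between each of jar0_c, jar1_c, jar2_c's own z axis and vertical below 0.12 rad and ((horizontal distance between jar0_c and seat0 below 0.006 m and z of jar0_c in the frame of seat0 below 0.0325 m) or (horizontal distance between jar0_c and seat1 below 0.006 m and z of jar0_c in the frame of seat1 below 0.0325 m) or (horizontal distance between jar0_c and seat2 below 0.006 m and z of jar0_c in the frame of seat2 below 0.0325 m)) and ((horizontal distance between jar1_c and seat0 below 0.006 m and z of jar1_c in the frame of seat0 below 0.0325 m) or (horizontal distance between jar1_c and seat1 below 0.006 m and z of jar1_c in the frame of seat1 below 0.0325 m) or (horizontal distance between jar1_c and seat2 below 0.006 m and z of jar1_c in the frame of seat2 below 0.0325 m)) and ((horizontal distance between jar2_c and seat0 below 0.006 m and z of jar2_c in the frame of seat0 below 0.0325 m) or (horizontal distance between jar2_c and seat1 below 0.006 m and z of jar2_c in the frame of seat1 below 0.0325 m) or (horizontal distance between jar2_c and seat2 below 0.006 m and z of jar2_c in the frame of seat2 below 0.0325 m))), for 0.2 s.
At the end, for the whole second after the job is handed in: Knob within 2 mm of home; every jar upright (7 degrees) on the floor of the wooden tray, its axis 20 mm or more inside the tray's edges; the tumbler upright on the steel plate, within 45 mm of the plate's centre. (In a collar: within 6 mm of its centre, down on the floor.) (value of joint lamp_knob below 0.002 m and horizontal distance between tumbler_c and plate below 0.045 m and z of tumbler_c in the frame of plate below 0.068 m and angle between tumbler_c's own z axis and vertical below 0.15 rad and x of jar0_c in the frame of tray between -0.125 and 0.125 m and y of jar0_c in the frame of tray between -0.042 and 0.042 m and z of each of jar0_c, jar1_c, jar2_c in the frame of tray below 0.041 m and angle between each of jar0_c, jar1_c, jar2_c's own z axis and vertical below 0.12 rad and x of jar1_c in the frame of tray between -0.125 and 0.125 m and y of jar1_c in the frame of tray between -0.042 and 0.042 m and x of jar2_c in the frame of tray between -0.125 and 0.125 m and y of jar2_c in the frame of tray between -0.042 and 0.042 m); the robot touches nothing.
It fails at once if the salt pot is shoved more than 4 cm (distance of salt from where it was at the start of the episode above 0.04 m).
Of jar0, jar1, jar2 only 2 to 3 are there at a start; the rules pass over those that are not, and their reading is None.
At some moment in a run one of jar0, jar1, jar2 may be knocked a few centimetres aside while the robot is not near it.
Once in a run the grip may slacken for a moment while it holds something.
It also fails if it takes over 210 s, if anything falls off the work surface, if the arm or the gripper's body presses on something with over 40 N, if the wrist force passes 120 N, or if a joint passes its speed limit or range.

### The arm

A 7-joint arm with a two-finger parallel gripper is mounted at the origin on the work surface. World frame = base frame: x ahead of the robot, y to its left, z up, the work surface at z = 0. Lengths are in m, angles in rad, forces in N, time in s.
With the tool pointing down it reaches from about 0.4 to 0.85 m from the base axis. Payload 10.4 kg.
Tool frame: the origin (TCP) lies between the finger pads; the fingertips stand 14 mm ahead of it and the grasp point (between the pads) lies 5 mm behind it; z points along the fingers, y is the direction in which the jaws open and shut (so a half turn about z gives the same grasp; the last joint's range is limited). The gripper opens to 87 mm and grips with 3 to 60 N. Pads are 19 mm wide; open, the fingers measure 117 mm over their backs; the gripper's body (75 mm by 190 mm) begins 51 mm behind the grasp point.
Start: joints at [-1.179, 0.332, -0.065, 1.46, 0.022, 1.35, -0.088], TCP at [0.252, 0.572, 0.237] pointing down, gripper open.
Joint ranges: [-2.6, 2.6], [-0.5, 2.12], [-1.47, 1.34], [0.16, 2.42], [-1.27, 4.41], [0.06, 2.06], [-2.6, 2.6]. Speed limits (rad/s): [2.22, 2.22, 2.79, 2.79, 3.14, 3.14, 3.14].

### API

Orientations are given as a unit quaternion [x, y, z, w].
In Python, from bench import readout, camera, calibration, order gives the robot as it stands.
- The arm moves only by the tool apply_moves, never from a script. Its argument "deltas" is a list of rows, each an object with "translation": the shift along the world's x, y, z in m, a list of three; "turn": the turn, a rotation vector about the world's x, y, z in rad, a list of three; "hand": the finger opening in m, from 0 to 0.087. A call has 1 to 5 rows; each row shifts and turns the pose as measured when the row begins; what a row does not reach is not made up. A row lasts 1/10 s, in which the tool goes at most 50 mm and 8.59 degrees, less where a joint would pass 70% of its speed; a pose out of reach is approached as far as the arm can. A call with a gripper value outside its range is refused whole. The fingers move at their own pace and stop on an object; "newtons" is the grip in N (left out, the last holds). Time passes only in rows, so rows that do not move let the fingers close. It gives the time, the measured TCP pose, the force and the opening at its end, in the units of the state.
- readout.read_state(): the state, without advancing time (a new reading comes with each control period).
- camera(name): name is "scene" or "side" or "wrist"; returns the picture (384x512x3 uint8, red, green, blue); there is no depth.
- calibration(name): a dict with "fx", "fy", "cx", "cy" (pixels), "extrinsics" (4x4, takes a point from world to camera coordinates). Camera axes: x right, y down, z forward; pixel columns grow to the right and rows downward; lengths in m; the calibration is good to about 2 mm. A picture is of the moment at which its call begins: read the wrist's pose just before it. calibration takes no time and is no camera call; for the wrist camera it gives the pose at the moment of the call.
- order.close_job(): hands the job in, once; it reports no verdict.
The state is a dict: "time": time; "joint_positions": joint angles; "joint_vel": joint speeds; "joint_torque": joint torques, N m; "ee_pos": TCP position; "eef_rot": TCP orientation; "ft_force": force on the tool from outside, world axes, zero at the start; "torque": the same for the moment, N m; "width": finger opening in m.
Only numpy, scipy, OpenCV 4.12 (cv2) and the standard library are available. Lean on these libraries where they do the work, as an engineer would, in place of code of your own. Each camera call takes 0.05 s, during which the arm holds its last target. There are 200 camera calls.

## Working session

There is one attempt and no reset: what is moved stays moved. The work goes in short steps, Python scripts to look and compute and a tool call to move; the robot and the scene stay as the last step left them, time stands still between calls to the robot, and variables do not carry over. Pictures are saved under pics/ and viewed, about 12 in all and at most 16, crops included, and the job is handed in when it is done.

Besides the shell and the picture viewer there is one more tool, called after ">>>" as name(argument=value, ...) on one line, values as JSON. apply_moves: Moves the arm, as the interface text tells. Its arguments: {"type":"object","properties":{"deltas":{"type":"array","items":{"type":"object","properties":{"translation":{"type":"array","items":{"type":"number"}},"turn":{"type":"array","items":{"type":"number"}},"hand":{"type":"number"}}}},"newtons":{"type":"number"}},"required":["deltas"]}

```bash
ls; mkdir -p pics
cat > h.py <<'E'
import numpy as np, cv2
from bench import readout, camera, calibration, order
def snap(n,f):
    c=calibration(n); im=camera(n); cv2.imwrite('pics/'+f+'.png',im[:,:,::-1]); return im,c
def ray(c,u,v):
    E=np.array(c['extrinsics']); R,t=E[:3,:3],E[:3,3]
    d=R.T@np.array([(u-c['cx'])/c['fx'],(v-c['cy'])/c['fy'],1]); return -R.T@t,d
def onz(c,u,v,z):
    o,d=ray(c,u,v); return o+d*(z-o[2])/d[2]
def proj(c,p):
    E=np.array(c['extrinsics']); q=E[:3,:3]@np.array(p)+E[:3,3]; return c['fx']*q[0]/q[2]+c['cx'],c['fy']*q[1]/q[2]+c['cy']
E
python3 - <<'E'
from h import *
s=readout.read_state();print(s)
a,c=snap('scene','s0');b,d=snap('side','d0')
for k in (c,d): print(ray(k,256,192), k['fx'])
E
```

```text
pics
{'time': 0.0, 'joint_positions': array([-1.17856452,  0.33287927, -0.06470257,  1.46096948,  0.0215909 ,
        1.3498752 , -0.08850243]), 'joint_vel': array([ 0.00064928,  0.00035903, -0.00093477,  0.00118804, -0.00064497,
        0.00077068, -0.00128749]), 'joint_torque': array([-9.65161853e-04, -6.23255253e+01,  2.40183261e-02, -3.89900208e+01,
       -6.14945032e-02,  3.96586081e-02,  2.04140911e-04]), 'ee_pos': array([0.25174769, 0.57164826, 0.23573586]), 'eef_rot': array([ 2.05922246e-01,  9.78568093e-01, -7.08004006e-04, -1.19896999e-04]), 'ft_force': array([-0.09558983, -0.88280571, -0.53207354]), 'torque': array([0.00538843, 0.03829628, 0.02722133]), 'width': 0.08742311379484975}
(array([0.97991224, 0.37403651, 1.1393648 ]), array([-0.39002885, -0.3670753 , -0.84452656])) 392.35231109976087
(array([-0.1644303 , -0.82847071,  0.63965887]), array([ 0.56406078,  0.63382609, -0.52944294])) 416.6626825217137
```

View pics/s0.png

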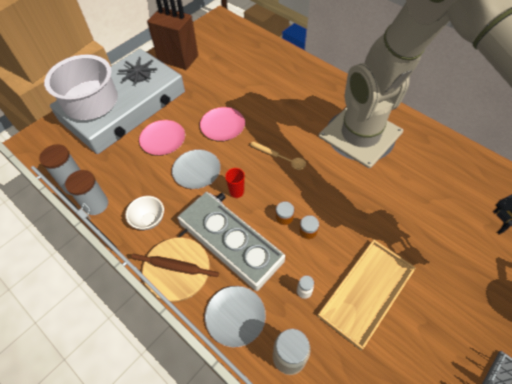

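View pics/d0.png

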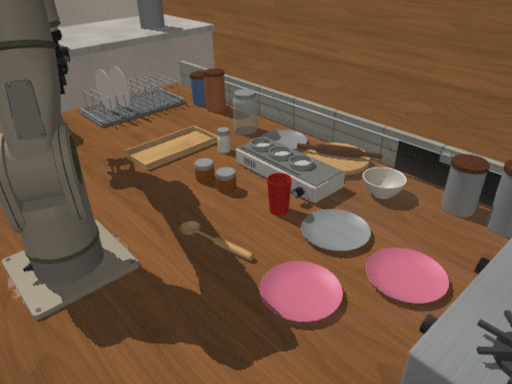

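Scene shows the red tumbler (236,183), two jars (285,211) and (309,225), the lamp seats (215,222), (235,239), (256,256), the salt (305,288) and the tray (367,290). Plate candidates: pink (222,124) and (162,137) have the wrong colour; steel (235,316) lies behind the lamp; steel (197,168) lies at its side by the switch, so that is the one. Next: measure, and confirm in one crop.

```bash
cat > m.py <<'E'
from h import *
a=cv2.imread('pics/s0.png');b=cv2.imread('pics/d0.png')
c=calibration('scene');d=calibration('side')
def blobs(im,mask,amin,roi):
    m=np.zeros_like(mask);x0,y0,x1,y1=roi;m[y0:y1,x0:x1]=mask[y0:y1,x0:x1]
    n,l,s,ce=cv2.connectedComponentsWithStats(m)
    return [(s[i,:5].tolist(),ce[i].round(1).tolist()) for i in range(1,n) if s[i,4]>=amin]
h=cv2.cvtColor(a,cv2.COLOR_BGR2HSV)
H,S,V=cv2.split(h)
print('plate');
for s,ce in blobs(a,((S<50)&(V>120)).astype(np.uint8),600,(150,130,230,200)): print(s,ce,onz(c,*ce,.014))
print('seats')
for s,ce in blobs(a,((S<40)&(V>225)).astype(np.uint8),60,(180,195,285,285)): print(s,ce,onz(c,*ce,.06))
print('lids')
for s,ce in blobs(a,((S<60)&(V>120)).astype(np.uint8),60,(270,195,325,240)): print(s,ce,onz(c,*ce,.058))
print('salt')
for s,ce in blobs(a,((S<60)&(V>120)).astype(np.uint8),60,(293,270,318,302)): print(s,ce,onz(c,*ce,.04))
print('red')
for im,k,roi in((a,c,(215,160,255,205)),(b,d,(255,165,300,225))):
    h2=cv2.cvtColor(im,cv2.COLOR_BGR2HSV);m=(((h2[...,0]<6)|(h2[...,0]>174))&(h2[...,1]>180)&(h2[...,2]>70)).astype(np.uint8)
    for s,ce in blobs(im,m,60,roi): print(s,ce,onz(k,*ce,.05))
print('lids side')
hb=cv2.cvtColor(b,cv2.COLOR_BGR2HSV)
for s,ce in blobs(b,((hb[...,1]<70)&(hb[...,2]>100)).astype(np.uint8),40,(190,155,240,185)): print(s,ce,onz(d,*ce,.056))
print('seats side')
for s,ce in blobs(b,((hb[...,1]<40)&(hb[...,2]>225)).astype(np.uint8),40,(240,130,330,180)): print(s,ce,onz(d,*ce,.06))
print('knob?',onz(d,298,192,.034))
print('tray px',[onz(c,*p,.022).round(3) for p in((372,241),(414,267),(362,345),(319,312))])
E
python3 m.py; python3 -c "
from h import *
a=cv2.imread('pics/s0.png')[110:350,140:420];b=cv2.imread('pics/d0.png')[110:250,120:380]
A=cv2.resize(a,None,fx=2,fy=2,interpolation=3);B=cv2.resize(b,(800-560,int(140*240/260)))
cv2.imwrite('pics/c1.png',cv2.resize(a,None,fx=2.5,fy=2.5,interpolation=3))"
```

```text
plate
[172, 150, 48, 38, 1409] [195.3, 168.5] [ 0.52844808 -0.34249931  0.014     ]
seats
[207, 215, 16, 16, 189] [214.9, 222.6] [ 0.64949303 -0.11612005  0.06      ]
[227, 232, 17, 16, 203] [234.8, 239.1] [ 0.64950817 -0.0308552   0.06      ]
[247, 249, 17, 17, 226] [255.4, 256.6] [0.65050919 0.05376524 0.06      ]
[255, 255, 30, 30, 122] [269.7, 270.5] [0.65520128 0.11336634 0.06      ]
lids
[276, 202, 18, 16, 223] [284.8, 209.3] [0.46871595 0.01597795 0.058     ]
[301, 216, 18, 17, 237] [309.5, 223.7] [0.45792296 0.10607494 0.058     ]
salt
[298, 276, 16, 22, 272] [305.5, 286.4] [0.61752854 0.21672418 0.04      ]
red
[226, 168, 18, 30, 436] [235.2, 181.7] [ 0.4922798  -0.17903714  0.05      ]
[267, 174, 24, 42, 814] [278.6, 193.2] [ 0.50291923 -0.16873672  0.05      ]
lids side
[195, 158, 18, 9, 135] [203.3, 162.2] [0.45730582 0.10549983 0.056     ]
[216, 167, 19, 10, 151] [224.9, 171.5] [0.46802332 0.01508598 0.056     ]
seats side
knob? [ 0.56352006 -0.18330209  0.034     ]
tray px [array([0.361, 0.28 , 0.022]), array([0.351, 0.42 , 0.022]), array([0.639, 0.427, 0.022]), array([0.645, 0.288, 0.022])]
```

View pics/c1.png

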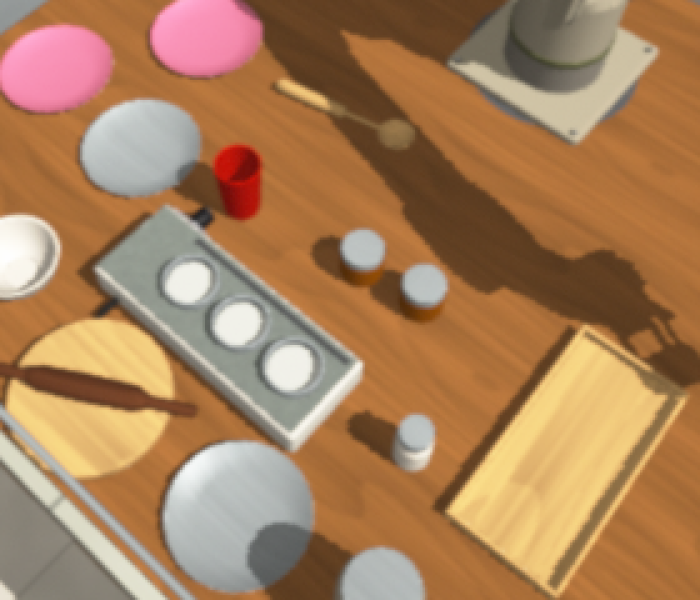

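The crop confirms the steel plate at the switch side of the lamp, about (0.527,-0.338). The tumbler stands before the knob, two jars are present, and the tray's long side runs along x. Moving towards the tumbler now, passing over the seats.

>>> apply_moves(deltas=[{"translation": [0.03,-0.04,0.01],"turn": [0,0,0.138],"hand": 0.087},{"translation": [0.03,-0.04,0.01],"turn": [0,0,0.138],"hand": 0.087},{"translation": [0.03,-0.04,0.01],"turn": [0,0,0.138],"hand": 0.087},{"translation": [0.03,-0.04,0],"turn": [0,0,0],"hand": 0.087},{"translation": [0.03,-0.04,0],"turn": [0,0,0],"hand": 0.087}], newtons=15)

```text
time: 0.6
ee_pos: [0.394, 0.3747, 0.2626]
eef_rot: [-0.012, 1.0, -0.002, -0.002]
ft_force: [0.7, 0.1, -0.1]
width: 0.087
```

>>> apply_moves(deltas=[{"translation": [0.02,-0.045,0],"turn": [0,0,0],"hand": 0.087},{"translation": [0.02,-0.045,0],"turn": [0,0,0],"hand": 0.087},{"translation": [0.02,-0.045,0],"turn": [0,0,0],"hand": 0.087},{"translation": [0.02,-0.045,0],"turn": [0,0,0],"hand": 0.087},{"translation": [0.02,-0.045,0],"turn": [0,0,0],"hand": 0.087}])

```text
time: 1.1
ee_pos: [0.4941, 0.1457, 0.2616]
eef_rot: [-0.012, 1.0, -0.003, -0.003]
ft_force: [0.4, 0.3, 0.9]
width: 0.0871
```

>>> apply_moves(deltas=[{"translation": [0,-0.045,0.01],"turn": [0,0,0],"hand": 0.087},{"translation": [0,-0.045,0.01],"turn": [0,0,0],"hand": 0.087},{"translation": [0,-0.045,0],"turn": [0,0,0],"hand": 0.087},{"translation": [0,-0.045,0],"turn": [0,0,0],"hand": 0.087},{"translation": [0,0,0],"turn": [0,0,0],"hand": 0.087}])

```text
time: 1.6
ee_pos: [0.4933, -0.0497, 0.2811]
eef_rot: [-0.006, 1.0, -0.004, -0.003]
ft_force: [-0.2, -0.4, -0.5]
width: 0.0869
```

Run:
```python
from h import *
s=readout.read_state();print(s['time'],s['ee_pos'],s['eef_rot'],s['ft_force'],s['joint_positions'])
a,c=snap('wrist','w1');print(ray(c,256,192),c['fx'],ray(c,356,192)[1]-ray(c,256,192)[1])
for n,p in dict(tum=(.497,-.174,.1),s2=(.65,-.116,.06),s1=(.65,-.031,.06),s0=(.65,.054,.06),j0=(.469,.016,.058)).items(): print(n,proj(c,p))
```

```text
1.6 [ 0.49329603 -0.04972986  0.28114565] [-0.00645011  0.99996612 -0.00388803 -0.00332145] [-0.17102418 -0.40240867 -0.5273849 ] [-0.39116069  0.01303987  0.40129124  1.73910038  0.00283437  1.3970022
  1.59331416]
(array([ 0.42601452, -0.04952907,  0.42947435]), array([ 0.25368753, -0.01363686, -0.96730475])) 276.8092377360734 [-0.00520869  0.36121222 -0.00266743]
tum (np.float64(157.83168884646182), np.float64(178.20132715089008))
s2 (np.float64(213.93514143318006), np.float64(273.7287377609467))
s1 (np.float64(270.89821105836614), np.float64(274.69213610292127))
s0 (np.float64(327.94720621470447), np.float64(275.6569876761698))
j0 (np.float64(309.3417747607183), np.float64(153.49981216835573))
```

View pics/w1.png

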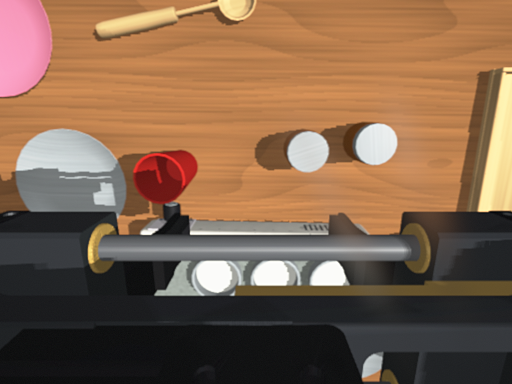

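The wrist view shows the tumbler rim at (158,177), against a predicted (158,178). Lids are at (308,151) and (375,144), the knob at (172,209), the plate around (71,172) and the seats at (217,275), (273,274), (328,275).

```bash
cat > pose.py <<'E'
from h import *
E
python3 - <<'E'
from h import *
c=calibration('wrist');a=cv2.imread('pics/w1.png');H,S,V=cv2.split(cv2.cvtColor(a,cv2.COLOR_BGR2HSV))
f=lambda u,v,z:onz(c,u,v,z).round(4)
print('rim',f(158,177,.1),'plate',f(71,172,.014),'lids',f(308,151,.058),f(375,144,.058),'knob',f(172,207,.047))
m=((S<40)&(V>200)).astype(np.uint8);m[:262]=0
n,l,s,ce=cv2.connectedComponentsWithStats(m)
for i in range(1,n):
    if s[i,4]>150: print(s[i],ce[i],f(*ce[i],.06), f(s[i,0]+s[i,2]/2,s[i,1]+s[i,3]/2,.06))
k=(V<60).astype(np.uint8)[195:222,155:195]; print('\n'.join(''.join('#' if x else '.' for x in r) for r in k))
# plate ellipse fit
p=((S<60)&(V>90)).astype(np.uint8);p[:,130:]=0;p[212:]=0;p[:120]=0
cs=max(cv2.findContours(p,0,1)[0],key=cv2.contourArea);e=cv2.fitEllipse(cv2.convexHull(cs));print(e,f(*e[0],.016))
E
rm pose.py
```

```text
rim [ 0.4959 -0.17    0.1   ] plate [ 0.5088 -0.3351  0.014 ] lids [0.4656 0.0175 0.058 ] [0.4547 0.1056 0.058 ] knob [ 0.5512 -0.1727  0.047 ]
[192 262  40  33 950] [212.75684211 275.82105263] [ 0.6536 -0.1137  0.06  ] [ 0.6581 -0.115   0.06  ]
[252 262  37  23 749] [270.46061415 273.6835781 ] [ 0.6482 -0.0277  0.06  ] [ 0.6479 -0.0276  0.06  ]
[311 262  35  23 657] [328.37899543 274.35312024] [0.6475 0.0585 0.06  ] [0.6461 0.0585 0.06  ]
........................................
........................................
........................................
........................................
........................................
........................................
........................................
........................................
........................................
.......................#................
........##............###...............
........#####......######...............
........#################...............
........#########..######...............
........#########..######...............
........#########..######...............
.........################...............
.........################...............
.........################...............
.........################...............
.........#################..............
.........#########################......
.........#########################......
.........#########################......
..........########################......
...........#######################......
............######################......
((70.48690795898438, 181.48667907714844), (98.86463928222656, 117.31515502929688), 127.88890075683594) [ 0.5233 -0.3367  0.016 ]
```

>>> apply_moves(deltas=[{"translation": [0.001,-0.041,0],"turn": [0,0,0],"hand": 0.087},{"translation": [0.001,-0.041,0],"turn": [0,0,0],"hand": 0.087},{"translation": [0.001,-0.04,0],"turn": [0,0,0],"hand": 0.087},{"translation": [0,0,-0.045],"turn": [0,0,0],"hand": 0.087},{"translation": [0,0,-0.045],"turn": [0,0,0],"hand": 0.087}])

```text
time: 2.15
ee_pos: [0.5004, -0.1668, 0.193]
eef_rot: [-0.013, 1.0, -0.003, 0.001]
ft_force: [-0.2, 0.8, -1.1]
width: 0.0871
```

```bash
cat > red.py <<'E'
from h import *
import sys
s=readout.read_state();print(s['ee_pos'],s['eef_rot'],s['ft_force'],s['width'])
L=[]
for n,roi in(('scene',(190,140,270,215)),('side',(240,140,380,270))):
    im,c=snap(n,sys.argv[1]+n);h2=cv2.cvtColor(im,cv2.COLOR_RGB2HSV)
    m=(((h2[...,0]<6)|(h2[...,0]>174))&(h2[...,1]>180)&(h2[...,2]>60)).astype(np.uint8)
    x0,y0,x1,y1=roi;mm=np.zeros_like(m);mm[y0:y1,x0:x1]=m[y0:y1,x0:x1]
    b=cv2.boundingRect(mm);u,v=b[0]+b[2]/2,b[1]+b[3]/2;print(n,b,mm.sum());L.append(ray(c,u,v))
(o1,d1),(o2,d2)=L
t=np.linalg.lstsq(np.c_[d1,-d2],o2-o1,rcond=None)[0];print('tri',o1+d1*t[0],o2+d2*t[1])
E
python3 red.py r1
```

```text
[ 0.50035593 -0.1667941   0.19296557] [-0.01272514  0.99991362 -0.003068    0.00118592] [-0.18640252  0.79355528 -1.13829291] 0.08709806543036487
scene (226, 168, 18, 30) 436
side (267, 173, 24, 43) 816
tri [ 0.49713836 -0.17523502  0.05139818] [ 0.49752185 -0.17560766  0.05141614]
```

>>> apply_moves(deltas=[{"translation": [-0.003,-0.006,-0.01],"turn": [0,0,-0.025],"hand": 0.087},{"translation": [0,0,-0.04],"turn": [0,0,0],"hand": 0.087},{"translation": [0,0,-0.04],"turn": [0,0,0],"hand": 0.087},{"translation": [0,0,-0.035],"turn": [0,0,0],"hand": 0.087},{"translation": [0,0,0],"turn": [0,0,0],"hand": 0.087}])

```text
time: 2.75
ee_pos: [0.4994, -0.1694, 0.0681]
eef_rot: [-0.001, 1.0, -0.002, 0.001]
ft_force: [0.0, -0.4, 0.5]
width: 0.0869
```

>>> apply_moves(deltas=[{"translation": [0,0,-0.004],"turn": [0,0,0],"hand": 0.04},{"translation": [0,0,0],"turn": [0,0,0],"hand": 0.04},{"translation": [0,0,0],"turn": [0,0,0],"hand": 0.04},{"translation": [0,0,0],"turn": [0,0,0],"hand": 0.04},{"translation": [0,0,0],"turn": [0,0,0],"hand": 0.04}], newtons=15)

```text
time: 3.25
ee_pos: [0.5046, -0.1697, 0.072]
eef_rot: [-0.001, 1.0, -0.003, 0.006]
ft_force: [0.9, 0.3, -0.8]
width: 0.0637
```

>>> apply_moves(deltas=[{"translation": [0,0,0],"turn": [0,0,0],"hand": 0.04},{"translation": [0,0,0],"turn": [0,0,0],"hand": 0.04},{"translation": [0,0,0],"turn": [0,0,0],"hand": 0.04}])

```text
time: 3.55
ee_pos: [0.5049, -0.1698, 0.0729]
eef_rot: [-0.001, 1.0, -0.003, 0.007]
ft_force: [-0.1, 0.9, -0.2]
width: 0.0636
```

TCP crept to x=0.505 while closing, so the tumbler sits at the edge of the pads. Regripping centred.

>>> apply_moves(deltas=[{"translation": [0,0,0],"turn": [0,0,0],"hand": 0.087},{"translation": [0,0,0],"turn": [0,0,0],"hand": 0.087},{"translation": [-0.008,-0.002,-0.006],"turn": [0,0,0],"hand": 0.087},{"translation": [0,0,-0.002],"turn": [0,-0.014,0],"hand": 0.087},{"translation": [0,0,0],"turn": [0,0,0],"hand": 0.087}])

```text
time: 4.05
ee_pos: [0.4959, -0.1721, 0.0639]
eef_rot: [-0.001, 1.0, -0.003, 0.014]
ft_force: [0.4, 0.3, -0.5]
width: 0.0861
```

```bash
python3 red.py r2
```

```text
[ 0.49585677 -0.17209235  0.06386731] [-6.42538050e-04  9.99894611e-01 -2.71174185e-03  1.42478002e-02] [ 0.41740561  0.34828315 -0.4910806 ] 0.08605769124595254
scene (224, 171, 20, 27) 270
side (268, 173, 21, 43) 633
tri [ 0.50262527 -0.17483277  0.04897127] [ 0.49949455 -0.17180551  0.04881782]
```

>>> apply_moves(deltas=[{"translation": [0.002,0,0],"turn": [0,0.028,0],"hand": 0.04},{"translation": [0,0,0],"turn": [0,0,0],"hand": 0.04},{"translation": [0,0,0],"turn": [0,0,0],"hand": 0.04},{"translation": [0,0,0],"turn": [0,0,0],"hand": 0.04},{"translation": [0,0,0],"turn": [0,0,0],"hand": 0.04}])

```text
time: 4.65
ee_pos: [0.4984, -0.1722, 0.0645]
eef_rot: [-0.001, 1.0, -0.003, 0.001]
ft_force: [-0.5, -0.1, -0.6]
width: 0.0636
```

>>> apply_moves(deltas=[{"translation": [0,0,0.02],"turn": [0,0,0],"hand": 0.04},{"translation": [0,0,0.02],"turn": [0,0,0],"hand": 0.04},{"translation": [0,0,0.02],"turn": [0,0,0],"hand": 0.04},{"translation": [0.003,-0.03,0],"turn": [0,0,0],"hand": 0.04},{"translation": [0.003,-0.03,0],"turn": [0,0,0],"hand": 0.04}])

```text
time: 5.15
ee_pos: [0.5037, -0.2288, 0.1261]
eef_rot: [-0.004, 1.0, -0.001, 0.0]
ft_force: [-0.0, -1.2, -1.1]
width: 0.0637
```

```bash
sed -i 's/190,140,270,215/160,100,270,215/' red.py; python3 red.py r3
```

```text
[ 0.50374086 -0.22881828  0.12609466] [-4.09923016e-03  9.99990694e-01 -1.28081779e-03  4.09725979e-04] [-0.00705179 -1.15106212 -1.08038948] 0.06372776931614789
scene (212, 150, 17, 30) 223
side (287, 160, 22, 44) 666
tri [ 0.50314439 -0.22967945  0.1100124 ] [ 0.50621233 -0.23278016  0.11040999]
```

>>> apply_moves(deltas=[{"translation": [0.007,-0.036,0],"turn": [0,0,0],"hand": 0.04},{"translation": [0.007,-0.036,0],"turn": [0,0,0],"hand": 0.04},{"translation": [0.006,-0.036,0],"turn": [0,0,0],"hand": 0.04},{"translation": [0,0,-0.025],"turn": [0,0,0],"hand": 0.04},{"translation": [0,0,-0.015],"turn": [0,0,0],"hand": 0.04}])

```text
time: 5.75
ee_pos: [0.5242, -0.3424, 0.0857]
eef_rot: [-0.002, 1.0, -0.002, 0.002]
ft_force: [-0.2, 0.8, -1.2]
width: 0.0631
```

>>> apply_moves(deltas=[{"translation": [0,0,-0.01],"turn": [0,0,0],"hand": 0.04},{"translation": [0,0,-0.004],"turn": [0,0,0],"hand": 0.04},{"translation": [0,0,0],"turn": [0,0,0],"hand": 0.04}])

```text
time: 6.05
ee_pos: [0.5233, -0.3396, 0.0687]
eef_rot: [-0.003, 1.0, -0.001, 0.0]
ft_force: [0.4, -0.1, -0.2]
width: 0.0634
```

```bash
python3 red.py r4
```

```text
[ 0.52325917 -0.33955547  0.06867897] [-2.84618148e-03  9.99995722e-01 -6.74461633e-04  2.75600698e-05] [ 0.42674225 -0.1065408  -0.22653283] 0.06336146002836962
scene (185, 146, 18, 29) 184
side (324, 192, 21, 46) 703
tri [ 0.52543697 -0.34296333  0.05758317] [ 0.52234519 -0.33967193  0.05670056]
```

Release: lower a hair, open, rise.

>>> apply_moves(deltas=[{"translation": [0,0,-0.001],"turn": [0,0,0],"hand": 0.04},{"translation": [0,0,0],"turn": [0,0,0],"hand": 0.087},{"translation": [0,0,0],"turn": [0,0,0],"hand": 0.087},{"translation": [0,0,0],"turn": [0,0,0],"hand": 0.087},{"translation": [0,0,0.04],"turn": [0,0,0],"hand": 0.087}])

```text
time: 6.65
ee_pos: [0.523, -0.3379, 0.1069]
eef_rot: [-0.004, 1.0, 0.0, -0.001]
ft_force: [0.1, -0.3, -0.5]
width: 0.0843
```

>>> apply_moves(deltas=[{"translation": [0,0,0.045],"turn": [0,0,0],"hand": 0.087},{"translation": [0,0,0.045],"turn": [0,0,0],"hand": 0.087},{"translation": [-0.02,0.045,0.02],"turn": [0,0,0],"hand": 0.087},{"translation": [-0.02,0.045,0.02],"turn": [0,0,0],"hand": 0.087},{"translation": [0,0.045,0],"turn": [0,0,0],"hand": 0.087}])

```text
time: 7.15
ee_pos: [0.483, -0.2121, 0.245]
eef_rot: [0.002, 1.0, -0.003, 0.002]
ft_force: [1.3, 0.2, -0.4]
width: 0.0869
```

>>> apply_moves(deltas=[{"translation": [0,0.045,0],"turn": [0,0,0],"hand": 0.087},{"translation": [0,0.045,0],"turn": [0,0,0],"hand": 0.087},{"translation": [0,0.045,0],"turn": [0,0,0],"hand": 0.087},{"translation": [0,0.045,0],"turn": [0,0,0],"hand": 0.087},{"translation": [0,0,0],"turn": [0,0,0],"hand": 0.087}])

```text
time: 7.65
ee_pos: [0.4817, -0.0197, 0.2484]
eef_rot: [-0.001, 1.0, -0.002, 0.006]
ft_force: [0.4, -0.6, -1.3]
width: 0.0871
```

```bash
python3 red.py r5
cat > lids.py <<'E'
from h import *
import sys
im,c=snap('wrist',sys.argv[1]);s=readout.read_state();print(s['time'],s['ee_pos'],s['eef_rot'])
z=float(sys.argv[2]);H,S,V=cv2.split(cv2.cvtColor(im,cv2.COLOR_RGB2HSV));m=((S<60)&(V>120)).astype(np.uint8);m[210:]=0
n,l,st,ce=cv2.connectedComponentsWithStats(m)
for i in range(1,n):
    if st[i,4]>400: print(st[i],ce[i].round(1),onz(c,*ce[i],z).round(4))
E
python3 lids.py w2 .058
```

```text
[ 0.48167616 -0.01970365  0.2483752 ] [-6.83548618e-04  9.99980528e-01 -1.50507279e-03  6.01753630e-03] [ 0.36612195 -0.56636466 -1.25567027] 0.08707400619074183
scene (184, 147, 19, 28) 388
side (324, 193, 24, 45) 697
tri [ 0.52719904 -0.3440522   0.05552867] [ 0.52531697 -0.34204055  0.05498199]
7.8 [ 0.48186728 -0.02675026  0.24843237] [ 0.00368961  0.99997157 -0.00253147  0.00606888]
[ 342  128   45   46 1608] [364.  150.4] [0.4548 0.1019 0.058 ]
[   0  138   99   72 3581] [ 46.2 169. ] [ 0.4767 -0.2904  0.058 ]
[ 268  138   45   44 1573] [290.1 159.6] [0.4658 0.0123 0.058 ]
```

View pics/w2.png

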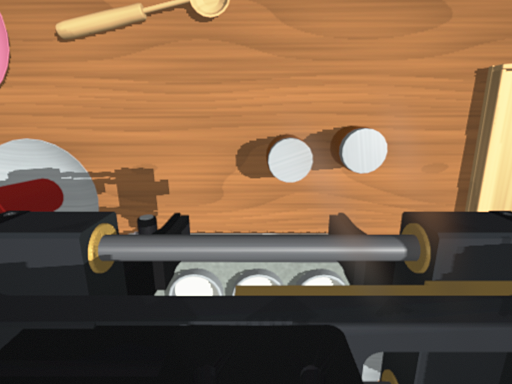

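Wrist view 2: the tumbler stands on the plate at the left edge, with lids at (290,160) and (364,150). The fixed cameras put jar A at (0.467,0.0155) and jar B at (0.457,0.106). Jar A first.

>>> apply_moves(deltas=[{"translation": [-0.015,0.042,-0.02],"turn": [0,0,0],"hand": 0.074},{"translation": [0,0,-0.045],"turn": [0,0.01,0],"hand": 0.074},{"translation": [0,0,-0.045],"turn": [0,0,0],"hand": 0.074},{"translation": [0,0,0],"turn": [0,0,0],"hand": 0.074},{"translation": [0,0,0],"turn": [0,0,0],"hand": 0.074}])

```text
time: 8.3
ee_pos: [0.4685, 0.0082, 0.1386]
eef_rot: [0.011, 1.0, -0.003, 0.004]
ft_force: [0.5, 0.0, 0.5]
width: 0.0742
```

```bash
cat > st.py <<'E'
from h import *
for i in range(3):
    s=readout.read_state();print(s['time'],s['ee_pos'].round(4),s['eef_rot'].round(4),s['ft_force'].round(1),s['width']);camera('side') if i<2 else 0
E
python3 st.py
```

```text
8.3 [0.4685 0.0082 0.1386] [ 0.0108  0.9999 -0.0027  0.0037] [0.5 0.  0.5] 0.07418678623863649
8.35 [0.4684 0.0083 0.1386] [ 0.0108  0.9999 -0.0026  0.0037] [ 0.5 -1.1 -0.6] 0.07396843908839777
8.4 [0.4689 0.0087 0.1391] [ 0.0105  0.9999 -0.0024  0.0043] [-0.3 -0.3  0. ] 0.07416625617295339
```

>>> apply_moves(deltas=[{"translation": [-0.002,0.007,0],"turn": [0,0.007,0.021],"hand": 0.074},{"translation": [0,0,-0.03],"turn": [0,0,0],"hand": 0.074},{"translation": [0,0,-0.03],"turn": [0,0,0],"hand": 0.074},{"translation": [0,0,-0.02],"turn": [0,0,0],"hand": 0.074},{"translation": [0,0,0],"turn": [0,0,0],"hand": 0.074}])

```text
time: 8.9
ee_pos: [0.4731, 0.0181, 0.0659]
eef_rot: [-0.002, 1.0, -0.0, 0.008]
ft_force: [-0.1, -0.0, 0.6]
width: 0.0739
```

>>> apply_moves(deltas=[{"translation": [-0.006,-0.0025,-0.01],"turn": [0,0.016,0],"hand": 0.074},{"translation": [0,0,-0.012],"turn": [0,0,0],"hand": 0.074},{"translation": [-0.001,0,-0.006],"turn": [0,0,0],"hand": 0.074},{"translation": [0,0,0],"turn": [0,0,0],"hand": 0.074}])

```text
time: 9.3
ee_pos: [0.4683, 0.0164, 0.0399]
eef_rot: [-0.003, 1.0, 0.001, 0.002]
ft_force: [0.4, 0.2, 1.2]
width: 0.0746
```

>>> apply_moves(deltas=[{"translation": [-0.001,0,-0.003],"turn": [0,0,0],"hand": 0.045},{"translation": [0,0,0],"turn": [0,0,0],"hand": 0.045},{"translation": [0,0,0],"turn": [0,0,0],"hand": 0.045},{"translation": [0,0,0],"turn": [0,0,0],"hand": 0.045},{"translation": [0,0,0],"turn": [0,0,0],"hand": 0.045}], newtons=30)

```text
time: 9.8
ee_pos: [0.4677, 0.0164, 0.0375]
eef_rot: [-0.003, 1.0, 0.001, 0.002]
ft_force: [1.0, 0.1, -1.9]
width: 0.0577
```

```bash
python3 st.py
```

```text
9.8 [0.4677 0.0164 0.0375] [-0.003   1.      0.001   0.0021] [ 1.   0.1 -1.9] 0.057726457899285606
9.85 [0.4677 0.0164 0.0375] [-0.003   1.      0.001   0.0022] [ 0.1  0.6 -1.5] 0.05699281755140788
9.9 [0.4677 0.0164 0.0374] [-0.003   1.      0.001   0.0021] [-0.3 -0.8 -1.7] 0.057578592612744055
```

>>> apply_moves(deltas=[{"translation": [0,0,0.02],"turn": [0,0,0],"hand": 0.045},{"translation": [0,0,0.04],"turn": [0,0,0],"hand": 0.045},{"translation": [0,0,0.045],"turn": [0,0,0],"hand": 0.045},{"translation": [0,0,0.045],"turn": [0,0,0],"hand": 0.045},{"translation": [0.02,-0.02,0.03],"turn": [0,0,0],"hand": 0.045}])

```text
time: 10.4
ee_pos: [0.4815, -0.0024, 0.2191]
eef_rot: [-0.005, 1.0, 0.0, -0.004]
ft_force: [1.2, -0.1, -3.0]
width: 0.0571
```

>>> apply_moves(deltas=[{"translation": [0.04,-0.03,0],"turn": [0,0,0],"hand": 0.045},{"translation": [0.04,-0.03,0],"turn": [0,0,0],"hand": 0.045},{"translation": [0.04,-0.03,0],"turn": [0,0,0],"hand": 0.045},{"translation": [0.03,-0.02,0],"turn": [0,0,0],"hand": 0.045},{"translation": [0,0,0],"turn": [0,0,0],"hand": 0.045}])

```text
time: 10.9
ee_pos: [0.6379, -0.1161, 0.2245]
eef_rot: [-0.007, 1.0, 0.0, 0.002]
ft_force: [-0.7, 0.6, -2.8]
width: 0.0576
```

```bash
python3 st.py
python3 - <<'E'
from h import *
a,c=snap('wrist','w3');s=readout.read_state();print(s['ee_pos'])
for y in(-.115,-.03,.055):print(proj(c,(.65,y,.06)))
E
```

```text
10.9 [ 0.6379 -0.1161  0.2245] [-7.0e-03  1.0e+00  5.0e-04  1.8e-03] [-0.7  0.6 -2.8] 0.05759664656399234
10.95 [ 0.6368 -0.1149  0.2247] [-7.3e-03  1.0e+00  9.0e-04  1.4e-03] [ 0.1  0.8 -2.2] 0.05762475606084866
11.0 [ 0.636  -0.1136  0.2251] [-0.0078  1.      0.0015  0.0015] [-0.3 -0.  -2.1] 0.057517994968852
[ 0.63563546 -0.112682    0.22562047]
(np.float64(256.9032503872081), np.float64(189.94893293285216))
(np.float64(329.4810335508357), np.float64(191.08934779247534))
(np.float64(401.7734914600155), np.float64(192.2252793357748))
```

View pics/w3.png

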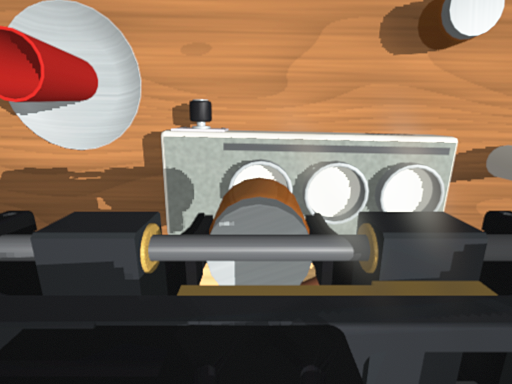

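The wrist view shows the held jar hiding seat 2, with seats 1 and 0 in full at (333,192) and (410,194). The knob is at (200,108) and the lamp's front edge runs from (163,133) to (457,138).

```bash
python3 - <<'E'
from h import *
a=cv2.imread('pics/w3.png');im,c=snap('wrist','w3b')
s=readout.read_state();print(s['ee_pos'],s['eef_rot'])
a=im[:,:,::-1].copy()
H,S,V=cv2.split(cv2.cvtColor(a,cv2.COLOR_BGR2HSV));f=lambda u,v,z:onz(c,u,v,z).round(4)
m=((S<40)&(V>215)).astype(np.uint8);m[:150]=0;m[232:]=0
n,l,st,ce=cv2.connectedComponentsWithStats(m)
for i in range(1,n):
    if st[i,4]>300:
        b=st[i];print(b,ce[i].round(1),f(*ce[i],.06),f(b[0]+b[2]/2,b[1]+b[3]/2,.06))
k=(V<60).astype(np.uint8);k[:80]=0;k[125:]=0;k[:,:170]=0;k[:,240:]=0
n,l,st,ce=cv2.connectedComponentsWithStats(k)
for i in range(1,n):
    if st[i,4]>100: b=st[i];print('knob',b,f(b[0]+b[2]/2,b[1]+2,.04),f(ce[i][0],ce[i][1],.045))
print('corners',f(163,133,.06),f(457,138,.06))
E
python3 -c "
import cv2;a=cv2.imread('pics/w3b.png')[90:230,150:470];cv2.imwrite('pics/c2.png',cv2.resize(a,None,fx=2.5,fy=2.5,interpolation=2))"
```

```text
[ 0.63553862 -0.11213083  0.22604746] [-0.0087357   0.99995719  0.00215685  0.00215631]
[229 162  62  29 607] [254.9 173.3] [ 0.63   -0.1165  0.06  ] [ 0.6337 -0.1106  0.06  ]
[ 305  164   62   60 1945] [329.4 191.1] [ 0.6499 -0.0289  0.06  ] [ 0.6532 -0.0208  0.06  ]
[ 380  165   63   47 1588] [403.6 190.3] [0.6473 0.0583 0.06  ] [0.645  0.0672 0.06  ]
knob [189 101  21  21 281] [ 0.5529 -0.1815  0.04  ] [ 0.5622 -0.1832  0.045 ]
corners [ 0.5863 -0.2191  0.06  ] [0.5859 0.109  0.06  ]
```

View pics/c2.png

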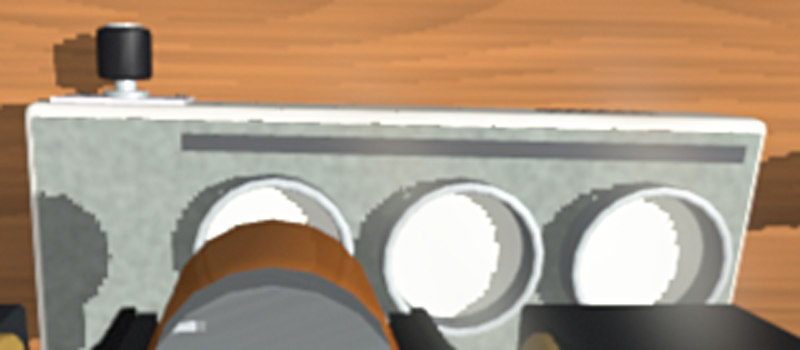

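Run:
```python
from h import *
s=readout.read_state();print(s['ee_pos'],s['eef_rot'])
c=calibration('wrist')
for u,v in((259.8,191.6),(335.4,193),(411.6,194.5)): print(onz(c,u,v,.076).round(4))
# scene: collar rims by Hough-free ellipse fit on light ring
cs=calibration('scene')
for u,v in((187/2.5+140,282/2.5+110),(237/2.5+140,322/2.5+110),(291/2.5+140,366/2.5+110)): print('scene',onz(cs,u,v,.076).round(4),onz(cs,u,v,.06).round(4))
```

```text
[ 0.63553862 -0.11213083  0.22604746] [-0.0087357   0.99995719  0.00215685  0.00215631]
[ 0.6476 -0.11    0.076 ]
[ 0.6477 -0.0255  0.076 ]
[0.6479 0.0601 0.076 ]
scene [ 0.6551 -0.1086  0.076 ] [ 0.6502 -0.1159  0.06  ]
scene [ 0.6537 -0.0255  0.076 ] [ 0.6488 -0.0315  0.06  ]
scene [0.653  0.0603 0.076 ] [0.6481 0.0556 0.06  ]
```

Rim-based estimates agree in y (-0.110, -0.0255, 0.060). In x they give 0.648–0.654, and the front face plus 65 mm gives 0.651. Aiming at (0.650,-0.110), with a check just above the collar.

>>> apply_moves(deltas=[{"translation": [0.015,0.002,-0.02],"turn": [0,0,0],"hand": 0.045},{"translation": [0,0,-0.035],"turn": [0,0,0],"hand": 0.045},{"translation": [0,0,-0.03],"turn": [0,0,0],"hand": 0.045},{"translation": [0,0,0],"turn": [0,0,0],"hand": 0.045},{"translation": [0,0,0],"turn": [0,0,0],"hand": 0.045}])

```text
time: 11.6
ee_pos: [0.6493, -0.104, 0.1439]
eef_rot: [-0.012, 1.0, 0.005, 0.005]
ft_force: [-0.3, -0.2, -2.1]
width: 0.057
```

```bash
python3 st.py
python3 - <<'E'
from h import *
snap('side','d4');snap('scene','s4')
a=cv2.imread('pics/d4.png')[110:210,215:345];b=cv2.imread('pics/s4.png')[180:280,170:300]
cv2.imwrite('pics/c3.png',np.vstack([cv2.resize(x,(520*3//4,300),interpolation=2) for x in(a,b)]))
E
```

```text
11.6 [ 0.6493 -0.104   0.1439] [-0.0119  0.9999  0.0045  0.0052] [-0.3 -0.2 -2.1] 0.057017391371462514
11.65 [ 0.6493 -0.1038  0.1439] [-0.0119  0.9999  0.0046  0.0052] [-1.1 -0.1 -2.6] 0.057456594158612914
11.7 [ 0.6497 -0.1041  0.1443] [-0.0118  0.9999  0.0045  0.0057] [ 0.  -0.  -2.5] 0.057470182268180126
```

View pics/c3.png

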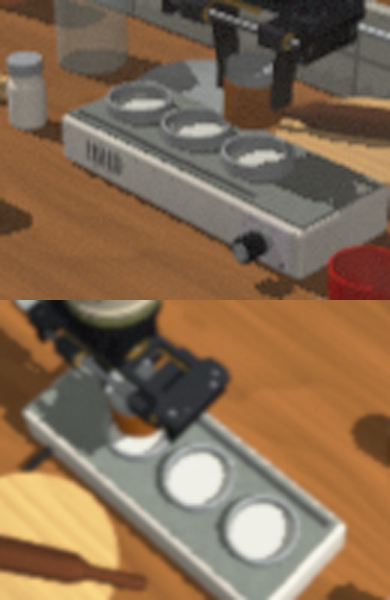

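Run:
```python
from h import *
c=calibration('side')
for u,v in((257,155),(194,128),(140,104)): print(onz(c,u/3+215,v/3+110,.076).round(4))
c=calibration('scene')
for u,v in((196,479-300),(260,527-300)): print(onz(c,u/3+170,v/3+180,.076).round(4))
```

```text
[ 0.64   -0.1211  0.076 ]
[ 0.6378 -0.038   0.076 ]
[0.6371 0.0407 0.076 ]
[ 0.6547 -0.0224  0.076 ]
[0.6508 0.0593 0.076 ]
```

>>> apply_moves(deltas=[{"translation": [0.0005,-0.006,0],"turn": [0,0.01,0.02],"hand": 0.045},{"translation": [0,0,-0.015],"turn": [0,0,0],"hand": 0.045},{"translation": [0,0,-0.006],"turn": [0,0,0],"hand": 0.045},{"translation": [0,0,0],"turn": [0,0,0],"hand": 0.045}])

```text
time: 12.2
ee_pos: [0.6516, -0.1121, 0.124]
eef_rot: [-0.022, 1.0, 0.004, 0.002]
ft_force: [-0.2, -0.3, -2.6]
width: 0.0579
```

>>> apply_moves(deltas=[{"translation": [-0.0015,0.002,-0.006],"turn": [0,0,-0.04],"hand": 0.045},{"translation": [0,0,-0.005],"turn": [0,0,0],"hand": 0.045},{"translation": [0,0,-0.004],"turn": [0,0,0],"hand": 0.045},{"translation": [0,0,0],"turn": [0,0,0],"hand": 0.045}])

```text
time: 12.6
ee_pos: [0.6497, -0.1102, 0.1073]
eef_rot: [-0.002, 1.0, 0.004, 0.002]
ft_force: [0.3, 0.2, -1.6]
width: 0.0572
```

>>> apply_moves(deltas=[{"translation": [0,0,-0.005],"turn": [0,0,0],"hand": 0.045},{"translation": [0,0,-0.003],"turn": [0,0,0],"hand": 0.045},{"translation": [0,0,-0.001],"turn": [0,0,0],"hand": 0.045},{"translation": [0,0,0],"turn": [0,0,0],"hand": 0.045}])

```text
time: 13.0
ee_pos: [0.65, -0.1103, 0.0978]
eef_rot: [-0.003, 1.0, 0.004, 0.002]
ft_force: [0.2, 0.6, -2.0]
width: 0.0579
```

>>> apply_moves(deltas=[{"translation": [0,0,-0.001],"turn": [0,0,0],"hand": 0.045},{"translation": [0,0,0],"turn": [0,0,0],"hand": 0.076},{"translation": [0,0,0],"turn": [0,0,0],"hand": 0.076},{"translation": [0,0,0.01],"turn": [0,0,0],"hand": 0.076},{"translation": [0,0,0.04],"turn": [0,0,0],"hand": 0.076}])

```text
time: 13.5
ee_pos: [0.6482, -0.1097, 0.1452]
eef_rot: [-0.003, 1.0, 0.004, -0.001]
ft_force: [0.6, -0.4, -0.8]
width: 0.0747
```

>>> apply_moves(deltas=[{"translation": [0,0,0.045],"turn": [0,0,0],"hand": 0.076},{"translation": [-0.02,0.02,0.045],"turn": [0,0,0],"hand": 0.076},{"translation": [-0.04,0.03,0],"turn": [0,0,0],"hand": 0.076},{"translation": [-0.04,0.03,0],"turn": [0,0,0],"hand": 0.076},{"translation": [-0.04,0.03,0],"turn": [0,0,0],"hand": 0.076}])

```text
time: 14.0
ee_pos: [0.5115, -0.0051, 0.2442]
eef_rot: [0.001, 1.0, 0.002, 0.006]
ft_force: [0.3, 1.6, 0.3]
width: 0.0762
```

>>> apply_moves(deltas=[{"translation": [-0.03,0.045,0],"turn": [0,0,0],"hand": 0.076},{"translation": [-0.01,0.045,0],"turn": [0,0,0],"hand": 0.076},{"translation": [0,0,0],"turn": [0,0,0],"hand": 0.076},{"translation": [0,0,0],"turn": [0,0,0],"hand": 0.076}])

```text
time: 14.4
ee_pos: [0.469, 0.0866, 0.2491]
eef_rot: [-0.001, 1.0, 0.005, 0.01]
ft_force: [0.2, -0.9, -0.0]
width: 0.0763
```

```bash
cat > see.py <<'E'
from h import *
import sys
s=readout.read_state();print(s['time'],s['ee_pos'].round(4),s['eef_rot'].round(4),s['width'])
for n,zs in(('scene',(.058,.118)),('side',(.056,.116))):
    im,c=snap(n,sys.argv[1]+n);H,S,V=cv2.split(cv2.cvtColor(im,cv2.COLOR_RGB2HSV))
    m=((S<75)&(V>90)&(V<225)).astype(np.uint8);k,l,st,ce=cv2.connectedComponentsWithStats(m)
    for i in range(1,k):
        if 90<st[i,4]<400 and st[i,2]<26 and st[i,3]<26: print(n,st[i],ce[i].round(1),[onz(c,*ce[i],z).round(4).tolist()[:2] for z in zs])
E
python3 see.py v1
```

```text
14.4 [0.469  0.0866 0.2491] [-0.0015  0.9999  0.005   0.0096] 0.07632430913395324
scene [  0 122  18  17 136] [  7.8 130.1] [[0.8809, -0.9612], [0.8864, -0.8871]]
scene [300 216  19  17 252] [309.1 223.8] [[0.4591, 0.1055], [0.488, 0.1204]]
scene [297 276  17  22 278] [304.9 286.2] [[0.6242, 0.2177], [0.644, 0.2264]]
side [380 148  16  18 187] [387.8 156.4] [[0.8822, -0.2569], [0.7746, -0.3157]]
side [195 158  18  11 147] [203.1 162.6] [[0.4555, 0.104], [0.3918, 0.0082]]
side [347 212  21  15 190] [355.7 219.9] [[0.5435, -0.3862], [0.4707, -0.4317]]
side [301 223  16  21 174] [308.2 233.1] [[0.4239, -0.3428], [0.3634, -0.3927]]
```

View pics/v1side.png

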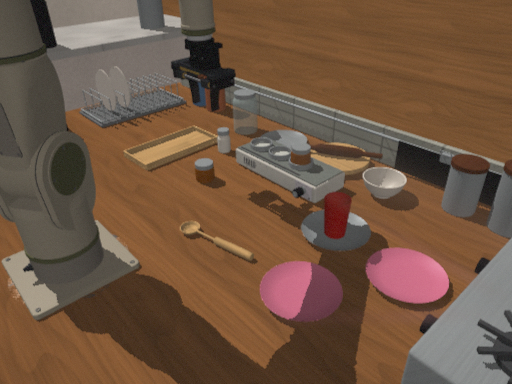

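Side view: jar A stands in seat 2 at (300,153), the tumbler stands on the plate at (336,215), and jar B at (204,170) is unmoved at (0.458,0.1055).

>>> apply_moves(deltas=[{"translation": [-0.011,0.019,-0.02],"turn": [0,0.018,0],"hand": 0.076},{"translation": [0,0,-0.045],"turn": [0,0,0],"hand": 0.076},{"translation": [0,0,-0.045],"turn": [0,0,0],"hand": 0.076},{"translation": [0,0,-0.02],"turn": [0,0,0],"hand": 0.076},{"translation": [0,0,0],"turn": [0,0,0],"hand": 0.076}])

```text
time: 15.0
ee_pos: [0.4617, 0.0993, 0.1165]
eef_rot: [0.005, 1.0, 0.005, 0.002]
ft_force: [-0.6, -0.2, -0.0]
width: 0.0761
```

>>> apply_moves(deltas=[{"translation": [-0.004,0.006,0],"turn": [0,0,0],"hand": 0.076},{"translation": [0,0,-0.03],"turn": [0,0,0],"hand": 0.076},{"translation": [0,0,-0.02],"turn": [0,0,0],"hand": 0.076},{"translation": [0,0,0],"turn": [0,0,0],"hand": 0.076}])

```text
time: 15.4
ee_pos: [0.4616, 0.1054, 0.0706]
eef_rot: [0.007, 1.0, 0.006, 0.006]
ft_force: [-0.9, -1.0, 0.1]
width: 0.0759
```

>>> apply_moves(deltas=[{"translation": [-0.004,0,-0.012],"turn": [0,0.012,0],"hand": 0.076},{"translation": [0,0,-0.012],"turn": [0,0,0],"hand": 0.076},{"translation": [0,0,-0.007],"turn": [0,0,0],"hand": 0.076},{"translation": [0,0,0],"turn": [0,0,0],"hand": 0.076}])

```text
time: 15.8
ee_pos: [0.4599, 0.1064, 0.0415]
eef_rot: [0.008, 1.0, 0.008, 0.002]
ft_force: [0.0, -0.9, -0.8]
width: 0.076
```

>>> apply_moves(deltas=[{"translation": [-0.001,-0.001,-0.004],"turn": [-0.016,0.003,0.015],"hand": 0.076},{"translation": [0,0,0],"turn": [0,0,0],"hand": 0.045},{"translation": [0,0,0],"turn": [0,0,0],"hand": 0.045},{"translation": [0,0,0],"turn": [0,0,0],"hand": 0.045},{"translation": [0,0,0],"turn": [0,0,0],"hand": 0.045}])

```text
time: 16.3
ee_pos: [0.4593, 0.1054, 0.038]
eef_rot: [-0.001, 1.0, -0.001, 0.001]
ft_force: [-0.1, 0.8, -1.6]
width: 0.0572
```

>>> apply_moves(deltas=[{"translation": [0,0,0],"turn": [0,0,0],"hand": 0.045}])

```text
time: 16.4
ee_pos: [0.4593, 0.1054, 0.038]
eef_rot: [-0.001, 1.0, -0.001, 0.001]
ft_force: [0.5, 0.3, -2.6]
width: 0.0577
```

>>> apply_moves(deltas=[{"translation": [0,0,0.02],"turn": [0,0,0],"hand": 0.045},{"translation": [0,0,0.04],"turn": [0,0,0],"hand": 0.045},{"translation": [0,0,0.045],"turn": [0,0,0],"hand": 0.045},{"translation": [0.01,0,0.03],"turn": [0,0,0],"hand": 0.045},{"translation": [0.03,-0.01,0],"turn": [0,0,0],"hand": 0.045}])

```text
time: 16.9
ee_pos: [0.495, 0.0957, 0.1769]
eef_rot: [-0.002, 1.0, -0.001, -0.002]
ft_force: [-0.1, 0.9, -2.7]
width: 0.0575
```

>>> apply_moves(deltas=[{"translation": [0.04,-0.01,0],"turn": [0,0,0],"hand": 0.045},{"translation": [0.04,-0.01,0],"turn": [0,0,0],"hand": 0.045},{"translation": [0.04,-0.01,0],"turn": [0,0,0],"hand": 0.045},{"translation": [0.03,-0.005,0],"turn": [0,0,0],"hand": 0.045},{"translation": [0,0,0],"turn": [0,0,0],"hand": 0.045}])

```text
time: 17.4
ee_pos: [0.6523, 0.0585, 0.1772]
eef_rot: [-0.003, 1.0, -0.001, -0.001]
ft_force: [-0.6, -1.3, -2.2]
width: 0.0573
```

```bash
python3 st.py
```

```text
17.4 [0.6523 0.0585 0.1772] [-2.9e-03  1.0e+00 -1.1e-03 -8.0e-04] [-0.6 -1.3 -2.2] 0.05734649530613351
17.45 [0.6508 0.0588 0.1772] [-0.003   1.     -0.001  -0.0013] [-0.3 -0.1 -3. ] 0.05739351939246918
17.5 [0.6498 0.0594 0.1775] [-3.3e-03  1.0e+00 -6.0e-04 -1.5e-03] [-0.1  0.7 -3. ] 0.05754708939235653
```

>>> apply_moves(deltas=[{"translation": [0.0005,0.0005,-0.03],"turn": [0,0,0],"hand": 0.045},{"translation": [0,0,-0.02],"turn": [0,0,0],"hand": 0.045},{"translation": [0,0,-0.005],"turn": [0,0,0],"hand": 0.045},{"translation": [0,0,0],"turn": [0,0,0],"hand": 0.045},{"translation": [0,0,0],"turn": [0,0,0],"hand": 0.045}])

```text
time: 18.0
ee_pos: [0.647, 0.0624, 0.1234]
eef_rot: [-0.004, 1.0, 0.001, -0.001]
ft_force: [0.2, -0.3, -2.1]
width: 0.0572
```

>>> apply_moves(deltas=[{"translation": [0.004,-0.0025,-0.006],"turn": [0,0,0],"hand": 0.045},{"translation": [0,0,-0.005],"turn": [0,0,0],"hand": 0.045},{"translation": [0,0,-0.003],"turn": [0,0,0],"hand": 0.045},{"translation": [0,0,0],"turn": [0,0,0],"hand": 0.045}])

```text
time: 18.4
ee_pos: [0.6524, 0.06, 0.1111]
eef_rot: [-0.005, 1.0, 0.001, 0.001]
ft_force: [-0.1, 0.3, -2.3]
width: 0.0575
```

>>> apply_moves(deltas=[{"translation": [-0.0015,0,-0.004],"turn": [0,0,0],"hand": 0.045},{"translation": [0,0,-0.003],"turn": [0,0,0],"hand": 0.045},{"translation": [0,0,-0.003],"turn": [0,0,0],"hand": 0.045},{"translation": [0,0,0],"turn": [0,0,0],"hand": 0.045}])

```text
time: 18.8
ee_pos: [0.6514, 0.0596, 0.1007]
eef_rot: [-0.004, 1.0, 0.001, 0.001]
ft_force: [1.2, -0.3, -2.8]
width: 0.0573
```

Inside the collar with no contact force. Lower the last 2.5 mm and release.

>>> apply_moves(deltas=[{"translation": [0,0,-0.0025],"turn": [0,0,0],"hand": 0.045},{"translation": [0,0,0],"turn": [0,0,0],"hand": 0.045},{"translation": [0,0,0],"turn": [0,0,0],"hand": 0.076},{"translation": [0,0,0],"turn": [0,0,0],"hand": 0.076},{"translation": [0,0,0.01],"turn": [0,0,0],"hand": 0.076}])

```text
time: 19.3
ee_pos: [0.6507, 0.0599, 0.1077]
eef_rot: [-0.004, 1.0, 0.001, 0.0]
ft_force: [1.0, 0.8, -0.6]
width: 0.0726
```

>>> apply_moves(deltas=[{"translation": [0,0,0.045],"turn": [0,0,0],"hand": 0.06},{"translation": [0,0,0.045],"turn": [0,0,0],"hand": 0.06},{"translation": [-0.03,-0.02,0.03],"turn": [0,0,0],"hand": 0.06},{"translation": [-0.03,-0.04,0],"turn": [0,0,0],"hand": 0.06},{"translation": [-0.02,-0.045,0],"turn": [0,0,0],"hand": 0.06}])

```text
time: 19.8
ee_pos: [0.57, -0.04, 0.2362]
eef_rot: [-0.01, 1.0, 0.002, 0.002]
ft_force: [1.1, -1.3, -0.1]
width: 0.0601
```

>>> apply_moves(deltas=[{"translation": [-0.015,-0.045,0],"turn": [0,0,0],"hand": 0.06},{"translation": [0,-0.045,0],"turn": [0,0,0],"hand": 0.06},{"translation": [0,-0.045,0],"turn": [0,0,0],"hand": 0.06},{"translation": [0,0,0],"turn": [0,0,0],"hand": 0.06},{"translation": [0,0,0],"turn": [0,0,0],"hand": 0.06}])

```text
time: 20.3
ee_pos: [0.5505, -0.1875, 0.2443]
eef_rot: [-0.006, 1.0, 0.002, 0.007]
ft_force: [-0.1, 1.9, -0.2]
width: 0.0604
```

```bash
python3 st.py
python3 - <<'E'
from h import *
im,c=snap('wrist','w5');H,S,V=cv2.split(cv2.cvtColor(im,cv2.COLOR_RGB2HSV))
s=readout.read_state();print(s['ee_pos'])
for p in((.562,-.182,.034),(.65,-.11,.118),(.65,.06,.118)):print(proj(c,p))
snap('side','d5')
w=cv2.imread('pics/w5.png');d=cv2.imread('pics/d5.png')
cv2.imwrite('pics/c5.png',np.hstack([w[80:300,100:500],cv2.resize(d[100:265,190:440],(333,220))]))
E
```

```text
20.3 [ 0.5505 -0.1875  0.2443] [-0.0057  1.      0.0024  0.0073] [-0.1  1.9 -0.2] 0.06040605782277417
20.35 [ 0.5504 -0.1881  0.2444] [-0.0055  1.      0.0021  0.0073] [-0.5 -0.8  0.4] 0.06012333324036322
20.4 [ 0.5506 -0.187   0.2441] [-0.0062  1.      0.0022  0.0072] [0.1 0.7 0.2] 0.060109778475606376
[ 0.55084893 -0.18602757  0.24376537]
(np.float64(261.6517929723427), np.float64(177.62384531153938))
(np.float64(325.9989720185802), np.float64(272.26583184470684))
(np.float64(477.44832930206786), np.float64(273.74312581736484))
```

View pics/c5.png

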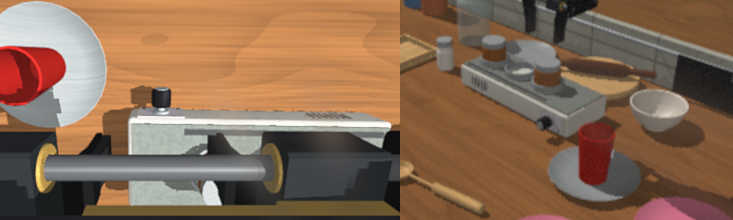

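Both jars stand in their collars and the tumbler is on the plate. The knob shows at wrist pixel (261,177), against a predicted (261.7,177.6) for (0.562,-0.182,0.034). Going for the knob.

>>> apply_moves(deltas=[{"translation": [0.009,0.004,-0.01],"turn": [0,0.014,-0.01],"hand": 0.055},{"translation": [0,0,-0.045],"turn": [0,0,0],"hand": 0.055},{"translation": [0,0,-0.045],"turn": [0,0,0],"hand": 0.055},{"translation": [0,0,-0.02],"turn": [0,0,0],"hand": 0.055},{"translation": [0,0,0],"turn": [0,0,0],"hand": 0.055}])

```text
time: 21.0
ee_pos: [0.5625, -0.1736, 0.121]
eef_rot: [-0.008, 1.0, 0.004, 0.001]
ft_force: [0.4, 0.4, 0.7]
width: 0.055
```

>>> apply_moves(deltas=[{"translation": [-0.002,-0.009,0],"turn": [-0.008,0,-0.015],"hand": 0.055},{"translation": [0,0,-0.025],"turn": [0,0,0],"hand": 0.055},{"translation": [0,0,-0.015],"turn": [0,0,0],"hand": 0.055},{"translation": [0,0,0],"turn": [0,0,0],"hand": 0.055}])

```text
time: 21.4
ee_pos: [0.5635, -0.1827, 0.0849]
eef_rot: [-0.001, 1.0, -0.001, 0.004]
ft_force: [-0.7, 0.7, -0.4]
width: 0.0551
```

>>> apply_moves(deltas=[{"translation": [-0.004,0,-0.015],"turn": [0,0.006,0],"hand": 0.055},{"translation": [0,0,-0.015],"turn": [0,0,0],"hand": 0.055},{"translation": [-0.001,0,-0.012],"turn": [0,0,0],"hand": 0.055},{"translation": [0,0,-0.004],"turn": [0,0,0],"hand": 0.055},{"translation": [0,0,0],"turn": [0,0,0],"hand": 0.055}])

```text
time: 21.9
ee_pos: [0.5593, -0.1833, 0.0377]
eef_rot: [-0.001, 1.0, -0.002, 0.003]
ft_force: [-0.4, -0.2, -0.5]
width: 0.055
```

>>> apply_moves(deltas=[{"translation": [0,0,-0.005],"turn": [0,0,0],"hand": 0.055},{"translation": [0,0,0],"turn": [0,0,0],"hand": 0.01},{"translation": [0,0,0],"turn": [0,0,0],"hand": 0.01},{"translation": [0,0,0],"turn": [0,0,0],"hand": 0.01},{"translation": [0,0,0],"turn": [0,0,0],"hand": 0.01}], newtons=40)

```text
time: 22.4
ee_pos: [0.5601, -0.1836, 0.0334]
eef_rot: [-0.001, 1.0, -0.002, 0.003]
ft_force: [0.3, -0.6, 0.8]
width: 0.0306
```

>>> apply_moves(deltas=[{"translation": [0,0,0],"turn": [0,0,0],"hand": 0.01},{"translation": [0,0,0],"turn": [0,0,0],"hand": 0.01},{"translation": [0,0,0],"turn": [0,0,0],"hand": 0.01}])

```text
time: 22.7
ee_pos: [0.5602, -0.1835, 0.0335]
eef_rot: [-0.001, 1.0, -0.002, 0.004]
ft_force: [-0.3, -0.1, -1.8]
width: 0.025
```

>>> apply_moves(deltas=[{"translation": [-0.006,0,0],"turn": [0,0,0],"hand": 0.01},{"translation": [-0.006,0,0],"turn": [0,0,0],"hand": 0.01},{"translation": [-0.006,0,0],"turn": [0,0,0],"hand": 0.01},{"translation": [-0.003,0,0],"turn": [0,0,0],"hand": 0.01}])

```text
time: 23.1
ee_pos: [0.5439, -0.1834, 0.0338]
eef_rot: [-0.001, 1.0, -0.003, 0.01]
ft_force: [30.5, -6.1, -34.4]
width: 0.025
```

```bash
python3 st.py
python3 - <<'E'
from h import *
snap('side','d6');snap('scene','s6')
d=cv2.imread('pics/d6.png');s=cv2.imread('pics/s6.png')
cv2.imwrite('pics/c6.png',np.hstack([cv2.resize(d[110:210,230:350],(360,300)),cv2.resize(s[170:290,170:300],(325,300))]))
E
```

```text
23.1 [ 0.5439 -0.1834  0.0338] [-0.0014  0.9999 -0.0034  0.0099] [ 30.5  -6.1 -34.4] 0.025045943492358665
23.15 [ 0.544  -0.1833  0.0337] [-0.0015  0.9999 -0.0034  0.0101] [ 21.6  -5.  -23.8] 0.02497176503313497
23.2 [ 0.544  -0.1833  0.0337] [-0.0015  0.9999 -0.0034  0.0098] [ 21.4  -4.1 -24.6] 0.024978763651627076
```

View pics/c6.png

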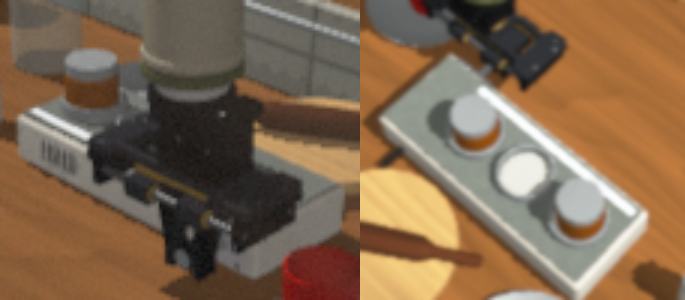

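The slot is bright (lamp on), the knob travelled 16 mm, and both jars are in their collars. Releasing it and waiting.

>>> apply_moves(deltas=[{"translation": [0,0,0],"turn": [0,0,0],"hand": 0.025},{"translation": [0,0,0],"turn": [0,0,0],"hand": 0.055},{"translation": [0,0,0],"turn": [0,0,0],"hand": 0.055},{"translation": [0,0,0],"turn": [0,0,0],"hand": 0.055},{"translation": [0,0,0],"turn": [0,0,0],"hand": 0.055}])

```text
time: 23.8
ee_pos: [0.5429, -0.1835, 0.0338]
eef_rot: [-0.001, 1.0, -0.003, 0.009]
ft_force: [-0.0, -0.1, -0.3]
width: 0.0491
```

>>> apply_moves(deltas=[{"translation": [-0.005,0,0.02],"turn": [0,0,0],"hand": 0.055},{"translation": [-0.005,0,0.02],"turn": [0,0,0],"hand": 0.055},{"translation": [-0.005,0,0.02],"turn": [0,0,0],"hand": 0.055},{"translation": [0,0,0],"turn": [0,0,0],"hand": 0.055},{"translation": [0,0,0],"turn": [0,0,0],"hand": 0.055}])

```text
time: 24.3
ee_pos: [0.526, -0.1834, 0.0953]
eef_rot: [-0.001, 1.0, -0.003, 0.008]
ft_force: [-0.2, 0.4, -0.9]
width: 0.0549
```

>>> apply_moves(deltas=[{"translation": [0,0,0],"turn": [0,0,0],"hand": 0.0},{"translation": [0,0,0],"turn": [0,0,0],"hand": 0.0},{"translation": [0,0,0],"turn": [0,0,0],"hand": 0.0},{"translation": [0,0,0],"turn": [0,0,0],"hand": 0.0},{"translation": [0,0,0],"turn": [0,0,0],"hand": 0.0}], newtons=20)

```text
time: 24.8
ee_pos: [0.525, -0.183, 0.0927]
eef_rot: [-0.001, 1.0, -0.003, 0.007]
ft_force: [0.3, 0.0, 0.3]
width: 0.0233
```

```bash
python3 st.py
python3 - <<'E'
from h import *
s,c=snap('scene','s7')
for t in range(60): camera('side')
s=readout.read_state();print(s['time'],s['ee_pos'],s['width'])
E
```

```text
24.8 [ 0.525  -0.183   0.0927] [-0.0014  1.     -0.0029  0.0065] [0.3 0.  0.3] 0.023254371684864213
24.85 [ 0.525  -0.183   0.0927] [-0.0014  1.     -0.0028  0.0065] [ 0.3 -0.2 -1.2] 0.019069685274809223
24.9 [ 0.5251 -0.183   0.0928] [-0.0014  1.     -0.0028  0.0066] [-1.  -0.1  0.7] 0.014696257748313016
27.95 [ 0.52519013 -0.18298537  0.09304793] 0.0008123294099450304
```

>>> apply_moves(deltas=[{"translation": [-0.01,0,0],"turn": [0,0.013,0],"hand": 0.0},{"translation": [-0.01,0,0],"turn": [0,0,0],"hand": 0.0},{"translation": [-0.005,0,0],"turn": [0,0,0],"hand": 0.0},{"translation": [0,0,0],"turn": [0,0,0],"hand": 0.0},{"translation": [0,0,0],"turn": [0,0,0],"hand": 0.0}])

```text
time: 28.45
ee_pos: [0.4972, -0.1831, 0.093]
eef_rot: [-0.001, 1.0, -0.003, -0.0]
ft_force: [0.5, 0.7, 0.8]
width: 0.0003
```

>>> apply_moves(deltas=[{"translation": [0,0,-0.015],"turn": [0,0,0],"hand": 0.0},{"translation": [0,0,-0.015],"turn": [0,0,0],"hand": 0.0},{"translation": [0,0,-0.015],"turn": [0,0,0],"hand": 0.0},{"translation": [0,0,-0.01],"turn": [0,0,0],"hand": 0.0},{"translation": [0,0,0],"turn": [0,0,0],"hand": 0.0}])

```text
time: 28.95
ee_pos: [0.4988, -0.1829, 0.0372]
eef_rot: [-0.001, 1.0, -0.003, 0.001]
ft_force: [0.3, 0.5, -0.9]
width: 0.0003
```

>>> apply_moves(deltas=[{"translation": [0,0,0],"turn": [0,0,0],"hand": 0.0},{"translation": [0,0,0],"turn": [0,0,0],"hand": 0.0},{"translation": [0,0,0],"turn": [0,0,0],"hand": 0.0},{"translation": [0,0,0],"turn": [0,0,0],"hand": 0.0},{"translation": [0,0,0],"turn": [0,0,0],"hand": 0.0}])

```text
time: 29.45
ee_pos: [0.5002, -0.1833, 0.0393]
eef_rot: [-0.001, 1.0, -0.003, 0.003]
ft_force: [-0.1, 0.2, 0.7]
width: -0.0001
```

>>> apply_moves(deltas=[{"translation": [0,0,0],"turn": [0,0,0],"hand": 0.0},{"translation": [0,0,0],"turn": [0,0,0],"hand": 0.0},{"translation": [0,0,0],"turn": [0,0,0],"hand": 0.0},{"translation": [0,0,0],"turn": [0,0,0],"hand": 0.0},{"translation": [0,0,0],"turn": [0,0,0],"hand": 0.0}])

```text
time: 29.95
ee_pos: [0.5005, -0.1833, 0.0397]
eef_rot: [-0.002, 1.0, -0.003, 0.003]
ft_force: [-0.3, 0.6, 0.2]
width: 0.0005
```

>>> apply_moves(deltas=[{"translation": [0,0,0],"turn": [0,0,0],"hand": 0.0},{"translation": [0,0,0],"turn": [0,0,0],"hand": 0.0},{"translation": [0,0,0],"turn": [0,0,0],"hand": 0.0},{"translation": [0,0,0],"turn": [0,0,0],"hand": 0.0},{"translation": [0,0,0],"turn": [0,0,0],"hand": 0.0}])

```text
time: 30.45
ee_pos: [0.5004, -0.1833, 0.0396]
eef_rot: [-0.002, 1.0, -0.003, 0.003]
ft_force: [0.6, -0.4, 0.5]
width: 0.0006
```

>>> apply_moves(deltas=[{"translation": [0,0,0],"turn": [0,0,0],"hand": 0.0},{"translation": [0,0,0],"turn": [0,0,0],"hand": 0.0},{"translation": [0,0,0],"turn": [0,0,0],"hand": 0.0},{"translation": [0,0,0],"turn": [0,0,0],"hand": 0.0},{"translation": [0,0,0],"turn": [0,0,0],"hand": 0.0}])

```text
time: 30.95
ee_pos: [0.5004, -0.1833, 0.0396]
eef_rot: [-0.002, 1.0, -0.003, 0.003]
ft_force: [0.0, 0.4, -0.4]
width: 0.0007
```

>>> apply_moves(deltas=[{"translation": [0,0,0],"turn": [0,0,0],"hand": 0.0},{"translation": [0,0,0],"turn": [0,0,0],"hand": 0.0},{"translation": [0,0,0],"turn": [0,0,0],"hand": 0.0},{"translation": [0,0,0],"turn": [0,0,0],"hand": 0.0},{"translation": [0,0,0],"turn": [0,0,0],"hand": 0.0}])

```text
time: 31.45
ee_pos: [0.5004, -0.1834, 0.0396]
eef_rot: [-0.001, 1.0, -0.003, 0.003]
ft_force: [0.4, -0.1, -0.1]
width: 0.0006
```

>>> apply_moves(deltas=[{"translation": [0,0,0],"turn": [0,0,0],"hand": 0.0},{"translation": [0,0,0],"turn": [0,0,0],"hand": 0.0},{"translation": [0,0,0],"turn": [0,0,0],"hand": 0.0},{"translation": [0,0,0],"turn": [0,0,0],"hand": 0.0},{"translation": [0,0,0],"turn": [0,0,0],"hand": 0.0}])

```text
time: 31.95
ee_pos: [0.5004, -0.1833, 0.0396]
eef_rot: [-0.001, 1.0, -0.003, 0.003]
ft_force: [0.7, 0.7, -0.7]
width: 0.0002
```

>>> apply_moves(deltas=[{"translation": [0,0,0],"turn": [0,0,0],"hand": 0.0},{"translation": [0,0,0],"turn": [0,0,0],"hand": 0.0},{"translation": [0,0,0],"turn": [0,0,0],"hand": 0.0},{"translation": [0,0,0],"turn": [0,0,0],"hand": 0.0},{"translation": [0,0,0],"turn": [0,0,0],"hand": 0.0}])

```text
time: 32.45
ee_pos: [0.5004, -0.1833, 0.0396]
eef_rot: [-0.002, 1.0, -0.003, 0.003]
ft_force: [0.1, 0.7, 0.2]
width: 0.0004
```

```bash
python3 see.py v2
python3 - <<'E'
from h import *
for f in('s6','s7','v2scene'):
    a=cv2.imread(f'pics/{f}.png');print(f,[a[int(v),int(u)].tolist() for u,v in((224,212),(235,224),(246,233))])
a=cv2.imread('pics/v2scene.png');d=cv2.imread('pics/v2side.png')
cv2.imwrite('pics/c7.png',np.hstack([cv2.resize(d[110:210,230:350],(360,300)),cv2.resize(a[170:290,170:300],(325,300))]))
E
```

```text
32.45 [ 0.5004 -0.1833  0.0396] [-0.0015  1.     -0.0029  0.0029] 0.00040307816550045315
scene [  0 122  18  17 139] [  7.6 130.3] [[0.8817, -0.9611], [0.8872, -0.887]]
scene [297 276  17  22 279] [304.9 286.3] [[0.6243, 0.2178], [0.644, 0.2264]]
side [297 133  14  21 125] [303.4 141.5] [[0.7791, -0.0068], [0.6821, -0.0913]]
side [346 212  25  20 285] [356.8 222.3] [[0.5371, -0.394], [0.465, -0.4386]]
s6 [[239, 239, 237], [143, 153, 147], [163, 167, 162]]
s7 [[240, 240, 238], [144, 155, 148], [165, 169, 163]]
v2scene [[239, 240, 237], [143, 154, 148], [164, 168, 163]]
```

View pics/c7.png

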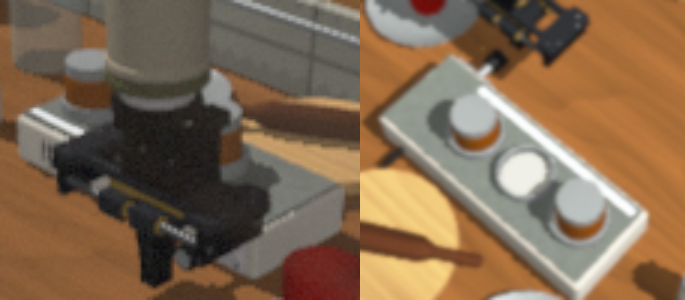

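Lamp still on, out for more than 9 s, jars in place. Pushing home.

>>> apply_moves(deltas=[{"translation": [0.01,0,-0.005],"turn": [0,0,0],"hand": 0.0},{"translation": [0.01,0,0],"turn": [0,0,0],"hand": 0.0},{"translation": [0.008,0,0],"turn": [0,0,0],"hand": 0.0},{"translation": [0.007,0,0],"turn": [0,0,0],"hand": 0.0},{"translation": [0.004,0,0],"turn": [0,0,0],"hand": 0.0}])

```text
time: 33.05
ee_pos: [0.5394, -0.1834, 0.0331]
eef_rot: [-0.001, 1.0, -0.002, -0.001]
ft_force: [-26.2, 3.0, 18.6]
width: 0.0004
```

>>> apply_moves(deltas=[{"translation": [0.003,0,0],"turn": [0,0,0],"hand": 0.0},{"translation": [0.002,0,0],"turn": [0,0,0],"hand": 0.0},{"translation": [0,0,0],"turn": [0,0,0],"hand": 0.0}])

```text
time: 33.35
ee_pos: [0.5388, -0.1838, 0.0314]
eef_rot: [-0.0, 1.0, -0.001, -0.008]
ft_force: [0.4, 0.9, 0.4]
width: 0.0004
```

```bash
python3 st.py;  python3 - <<'E'
from h import *
snap('scene','s8')
for f in('s0','s7','s8'):
    a=cv2.imread(f'pics/{f}.png');print(f,[a[v,u].tolist() for u,v in((224,212),(225,213),(218,206),(240,226))])
E
```

```text
33.35 [ 0.5388 -0.1838  0.0314] [-1.0e-04  1.0e+00 -9.0e-04 -8.2e-03] [0.4 0.9 0.4] 0.00041237872566624603
33.4 [ 0.539  -0.1838  0.0314] [-2.0e-04  1.0e+00 -1.0e-03 -7.9e-03] [-3.9 -0.9 -0.1] 0.0005028717544319793
33.45 [ 0.5389 -0.1838  0.0314] [-2.0e-04  1.0e+00 -1.0e-03 -7.9e-03] [-1.4 -0.8  0.1] 0.0005271903885273113
s0 [[119, 125, 121], [122, 127, 123], [111, 117, 113], [133, 142, 136]]
s7 [[240, 240, 238], [231, 233, 230], [251, 251, 250], [187, 195, 189]]
s8 [[123, 126, 123], [119, 125, 121], [113, 117, 114], [132, 140, 135]]
```

Lamp off and the knob met its end stop. Retreating and going for the jar in seat 0.

>>> apply_moves(deltas=[{"translation": [-0.02,0,0],"turn": [0,0,0],"hand": 0.0},{"translation": [-0.01,0,0.03],"turn": [0,-0.015,0],"hand": 0.0},{"translation": [0,0,0.045],"turn": [0,0,0],"hand": 0.0},{"translation": [0,0,0.045],"turn": [0,0,0],"hand": 0.076},{"translation": [0,0.02,0.045],"turn": [0,0,0],"hand": 0.076}])

```text
time: 34.0
ee_pos: [0.5063, -0.1645, 0.1961]
eef_rot: [0.001, 1.0, -0.002, -0.003]
ft_force: [1.5, 1.4, -0.3]
width: 0.0095
```

>>> apply_moves(deltas=[{"translation": [0.02,0.045,0.015],"turn": [0,0,0],"hand": 0.076},{"translation": [0.03,0.045,0],"turn": [0,0,0],"hand": 0.076},{"translation": [0.03,0.045,0],"turn": [0,0,0],"hand": 0.076},{"translation": [0.03,0.045,0],"turn": [0,0,0],"hand": 0.076},{"translation": [0.03,0.04,0],"turn": [0,0,0],"hand": 0.076}])

```text
time: 34.5
ee_pos: [0.644, 0.045, 0.2236]
eef_rot: [0.005, 1.0, 0.0, 0.01]
ft_force: [1.5, 0.4, 0.6]
width: 0.0483
```

```bash
python3 st.py
```

```text
34.5 [0.644  0.045  0.2236] [5.200e-03 9.999e-01 3.000e-04 9.800e-03] [1.5 0.4 0.6] 0.04827645013937082
34.55 [0.6467 0.0546 0.2221] [6.000e-04 9.999e-01 2.000e-03 9.800e-03] [-3.8  9.2 -1.1] 0.05224433463380212
34.6 [0.6449 0.0513 0.2217] [6.0e-04 1.0e+00 1.1e-03 9.0e-03] [-0.3  0.8 -1. ] 0.05649554778947709
```

>>> apply_moves(deltas=[{"translation": [0.006,0.008,-0.01],"turn": [0,0.018,0],"hand": 0.076},{"translation": [0,0,-0.03],"turn": [0,0,0],"hand": 0.076},{"translation": [0,0,-0.03],"turn": [0,0,0],"hand": 0.076},{"translation": [0,0,0],"turn": [0,0,0],"hand": 0.076},{"translation": [0,0,0],"turn": [0,0,0],"hand": 0.076}])

```text
time: 35.1
ee_pos: [0.6549, 0.0639, 0.1517]
eef_rot: [-0.002, 1.0, 0.002, 0.003]
ft_force: [-0.2, -0.3, 0.0]
width: 0.0758
```

```bash
python3 see.py v3
```

```text
35.1 [0.6549 0.0639 0.1517] [-0.0021  1.      0.0019  0.0035] 0.07581209883473516
scene [297 276  17  22 281] [304.9 286.3] [[0.6244, 0.2178], [0.6441, 0.2265]]
side [245   0  25  21 173] [256.1   8.3] [[2.609, 2.2317], [2.3239, 1.9172]]
side [254 102  14  16 108] [260.  109.8] [[0.8743, 0.3052], [0.7675, 0.1887]]
```

>>> apply_moves(deltas=[{"translation": [-0.005,-0.004,-0.005],"turn": [0,0.006,0],"hand": 0.076},{"translation": [0,0,-0.02],"turn": [0,0,0],"hand": 0.076},{"translation": [0,0,-0.014],"turn": [0,0,0],"hand": 0.076},{"translation": [0,0,-0.007],"turn": [0,0,0],"hand": 0.076},{"translation": [0,0,0],"turn": [0,0,0],"hand": 0.076}])

```text
time: 35.7
ee_pos: [0.6515, 0.0584, 0.1095]
eef_rot: [-0.002, 1.0, 0.003, 0.004]
ft_force: [-0.5, -0.1, 1.0]
width: 0.0762
```

>>> apply_moves(deltas=[{"translation": [-0.001,0.001,-0.008],"turn": [-0.005,0.007,0],"hand": 0.076},{"translation": [0,0,-0.003],"turn": [0,0,0],"hand": 0.076},{"translation": [0,0,0],"turn": [0,0,0],"hand": 0.045},{"translation": [0,0,0],"turn": [0,0,0],"hand": 0.045},{"translation": [0,0,0],"turn": [0,0,0],"hand": 0.045}], newtons=30)

```text
time: 36.2
ee_pos: [0.6513, 0.0597, 0.0993]
eef_rot: [-0.002, 1.0, 0.0, 0.001]
ft_force: [-0.2, -0.8, -0.2]
width: 0.0598
```

>>> apply_moves(deltas=[{"translation": [0,0,0],"turn": [0,0,0],"hand": 0.045},{"translation": [0,0,0],"turn": [0,0,0],"hand": 0.045}])

```text
time: 36.4
ee_pos: [0.6513, 0.0597, 0.0994]
eef_rot: [-0.002, 1.0, 0.0, 0.001]
ft_force: [0.2, -0.1, -1.2]
width: 0.0573
```

>>> apply_moves(deltas=[{"translation": [0,0,0.02],"turn": [0,0,0],"hand": 0.045},{"translation": [0,0,0.04],"turn": [0,0,0],"hand": 0.045},{"translation": [0,0,0.04],"turn": [0,0,0],"hand": 0.045},{"translation": [-0.01,0.04,0.01],"turn": [0,0,0],"hand": 0.045},{"translation": [-0.01,0.04,0],"turn": [0,0,0],"hand": 0.045}])

```text
time: 36.9
ee_pos: [0.6308, 0.1319, 0.212]
eef_rot: [0.005, 1.0, -0.002, 0.001]
ft_force: [0.4, 1.7, -2.8]
width: 0.0574
```

>>> apply_moves(deltas=[{"translation": [-0.015,0.045,0],"turn": [0,0,0],"hand": 0.045},{"translation": [-0.015,0.045,0],"turn": [0,0,0],"hand": 0.045},{"translation": [-0.015,0.045,0],"turn": [0,0,0],"hand": 0.045},{"translation": [-0.015,0.045,0],"turn": [0,0,0],"hand": 0.045},{"translation": [0,0.02,0],"turn": [0,0,0],"hand": 0.045}])

```text
time: 37.4
ee_pos: [0.5655, 0.3413, 0.2131]
eef_rot: [0.004, 1.0, -0.001, 0.001]
ft_force: [1.6, 0.4, -2.4]
width: 0.0575
```

>>> apply_moves(deltas=[{"translation": [0,0,-0.03],"turn": [0,0,0],"hand": 0.045},{"translation": [0,0,-0.03],"turn": [0,0,0],"hand": 0.045},{"translation": [0,0,-0.03],"turn": [0,0,0],"hand": 0.045},{"translation": [0,0,0],"turn": [0,0,0],"hand": 0.045},{"translation": [0,0,0],"turn": [0,0,0],"hand": 0.045}])

```text
time: 37.9
ee_pos: [0.5624, 0.3479, 0.121]
eef_rot: [-0.0, 1.0, -0.0, 0.001]
ft_force: [0.5, 0.1, -1.9]
width: 0.0577
```

Run:
```python
from h import *
s=readout.read_state();print(s['time'],s['ee_pos'],s['eef_rot'],s['width'])
a,c=snap('scene','s9');H,S,V=cv2.split(cv2.cvtColor(a,cv2.COLOR_RGB2HSV))
d,cd=snap('side','d9')
A=a[:,:,::-1][190:360,250:440];D=d[:,:,::-1][90:190,110:290]
cv2.imwrite('pics/c9.png',np.hstack([cv2.resize(A,(391,350)),cv2.resize(D,(400,350))]))
```

```text
37.9 [0.56237175 0.34791789 0.12095121] [-1.48169221e-04  9.99999761e-01 -1.69197524e-04  6.53539574e-04] 0.05770619987120507
```

View pics/c9.png

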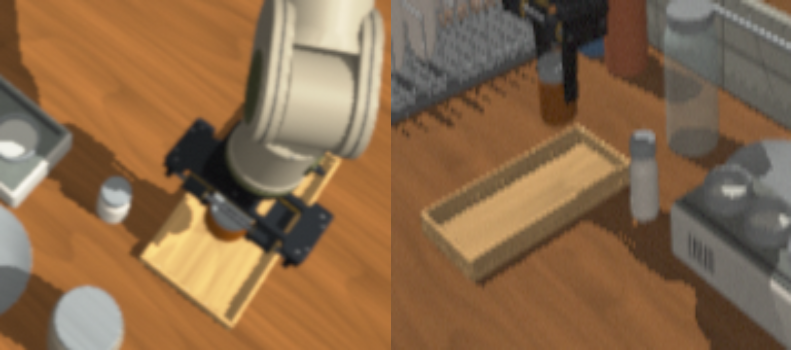

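The jar hangs above the tray's far half and the salt is undisturbed. Lowering.

>>> apply_moves(deltas=[{"translation": [0,0.006,-0.02],"turn": [0,0,0],"hand": 0.045},{"translation": [0,0,-0.02],"turn": [0,0,0],"hand": 0.045},{"translation": [0,0,-0.015],"turn": [0,0,0],"hand": 0.045},{"translation": [0,0,-0.008],"turn": [0,0,0],"hand": 0.045},{"translation": [0,0,0],"turn": [0,0,0],"hand": 0.045}])

```text
time: 38.5
ee_pos: [0.5669, 0.3556, 0.0647]
eef_rot: [0.001, 1.0, 0.004, 0.006]
ft_force: [-0.2, -0.6, -2.0]
width: 0.0575
```

>>> apply_moves(deltas=[{"translation": [-0.001,-0.001,-0.01],"turn": [-0.006,0.012,0],"hand": 0.045},{"translation": [0,0,-0.005],"turn": [0,0,0],"hand": 0.045},{"translation": [0,0,-0.003],"turn": [0,0,0],"hand": 0.045},{"translation": [0,0,0],"turn": [0,0,0],"hand": 0.045}])

```text
time: 38.9
ee_pos: [0.5671, 0.3549, 0.0475]
eef_rot: [0.001, 1.0, 0.001, 0.0]
ft_force: [0.2, -0.4, -2.0]
width: 0.0572
```

>>> apply_moves(deltas=[{"translation": [0,0,-0.002],"turn": [0,0,0],"hand": 0.045},{"translation": [0,0,0],"turn": [0,0,0],"hand": 0.045}])

```text
time: 39.1
ee_pos: [0.5674, 0.355, 0.0458]
eef_rot: [0.001, 1.0, 0.001, 0.001]
ft_force: [-0.0, 0.0, -2.0]
width: 0.0574
```

>>> apply_moves(deltas=[{"translation": [0,0,-0.0015],"turn": [0,0,0],"hand": 0.045},{"translation": [0,0,0],"turn": [0,0,0],"hand": 0.076},{"translation": [0,0,0],"turn": [0,0,0],"hand": 0.076},{"translation": [0,0,0.01],"turn": [0,0,0],"hand": 0.076},{"translation": [0,0,0.04],"turn": [0,0,0],"hand": 0.076}])

```text
time: 39.6
ee_pos: [0.5657, 0.3541, 0.0928]
eef_rot: [0.001, 1.0, -0.0, -0.002]
ft_force: [-0.1, 0.2, 1.1]
width: 0.0743
```

>>> apply_moves(deltas=[{"translation": [0,0,0.045],"turn": [0,0,0],"hand": 0.076},{"translation": [0,0,0.045],"turn": [0,0,0],"hand": 0.076},{"translation": [0.005,-0.045,0.03],"turn": [0,0,0],"hand": 0.076},{"translation": [0.01,-0.048,0],"turn": [0,0,0],"hand": 0.076},{"translation": [0.01,-0.048,0],"turn": [0,0,0],"hand": 0.076}])

```text
time: 40.1
ee_pos: [0.5893, 0.2241, 0.2242]
eef_rot: [-0.006, 1.0, 0.005, 0.003]
ft_force: [0.4, 0.5, 0.2]
width: 0.0759
```

>>> apply_moves(deltas=[{"translation": [0.01,-0.048,0],"turn": [0,0,0],"hand": 0.076},{"translation": [0.01,-0.048,0],"turn": [0,0,0],"hand": 0.076},{"translation": [0.01,-0.048,0],"turn": [0,0,0],"hand": 0.076},{"translation": [0.01,-0.048,0],"turn": [0,0,0],"hand": 0.076},{"translation": [0.01,-0.048,0],"turn": [0,0,0],"hand": 0.076}])

```text
time: 40.6
ee_pos: [0.64, -0.0216, 0.2314]
eef_rot: [-0.007, 1.0, 0.007, 0.007]
ft_force: [2.1, 0.6, -0.4]
width: 0.0763
```

>>> apply_moves(deltas=[{"translation": [0.01,-0.045,0],"turn": [0,0,0],"hand": 0.076},{"translation": [0,-0.03,0],"turn": [0,0,0],"hand": 0.076},{"translation": [0,0,0],"turn": [0,0,0],"hand": 0.076},{"translation": [0,0,0],"turn": [0,0,0],"hand": 0.076}])

```text
time: 41.0
ee_pos: [0.6496, -0.1101, 0.2355]
eef_rot: [-0.001, 1.0, 0.005, 0.01]
ft_force: [-0.2, 0.1, -0.2]
width: 0.076
```

```bash
python3 see.py v4
```

```text
41.0 [ 0.6496 -0.1101  0.2355] [-0.001   0.9999  0.0048  0.0096] 0.07604659169452202
scene [  0 122  18  17 136] [  7.7 130.1] [[0.8811, -0.9614], [0.8866, -0.8873]]
scene [297 276  17  22 278] [304.9 286.2] [[0.6242, 0.2177], [0.644, 0.2264]]
scene [348 293  21  21 345] [358.2 302.9] [[0.5644, 0.3563], [0.5874, 0.3573]]
side [179 124  15   9 104] [185.4 127.5] [[0.5687, 0.3652], [0.4933, 0.2425]]
side [381 147  15  20 202] [387.9 156.5] [[0.8818, -0.2573], [0.7743, -0.316]]
side [346 212  25  23 392] [357.1 224.7] [[0.53, -0.4], [0.4586, -0.444]]
```

The first jar stands in the tray (lid centre 0.564,0.356). Now the second.

>>> apply_moves(deltas=[{"translation": [0,0,-0.03],"turn": [-0.008,0.018,0],"hand": 0.076},{"translation": [0,0,-0.03],"turn": [0,0,0],"hand": 0.076},{"translation": [0,0,-0.03],"turn": [0,0,0],"hand": 0.076},{"translation": [0,0,0],"turn": [0,0,0],"hand": 0.076},{"translation": [0,0,0],"turn": [0,0,0],"hand": 0.076}])

```text
time: 41.6
ee_pos: [0.6514, -0.0996, 0.146]
eef_rot: [-0.008, 1.0, 0.003, 0.002]
ft_force: [0.1, -0.2, 0.8]
width: 0.0762
```

>>> apply_moves(deltas=[{"translation": [0,-0.011,0],"turn": [-0.006,0.004,-0.015],"hand": 0.076},{"translation": [0,0,-0.02],"turn": [0,0,0],"hand": 0.076},{"translation": [0,0,-0.012],"turn": [0,0,0],"hand": 0.076},{"translation": [0,0,0],"turn": [0,0,0],"hand": 0.076}])

```text
time: 42.0
ee_pos: [0.6546, -0.1117, 0.1199]
eef_rot: [0.0, 1.0, -0.001, 0.004]
ft_force: [0.4, 0.3, 0.4]
width: 0.0758
```

>>> apply_moves(deltas=[{"translation": [-0.004,0.001,-0.01],"turn": [0,0.008,0],"hand": 0.076},{"translation": [0,0,-0.008],"turn": [0,0,0],"hand": 0.076},{"translation": [0,0,-0.003],"turn": [0,0,0],"hand": 0.076},{"translation": [0,0,0],"turn": [0,0,0],"hand": 0.076}])

```text
time: 42.4
ee_pos: [0.6512, -0.1113, 0.0997]
eef_rot: [0.001, 1.0, -0.001, 0.001]
ft_force: [-0.3, 0.6, -0.5]
width: 0.0762
```

>>> apply_moves(deltas=[{"translation": [0,0.001,0],"turn": [0,0,0],"hand": 0.045},{"translation": [0,0,0],"turn": [0,0,0],"hand": 0.045},{"translation": [0,0,0],"turn": [0,0,0],"hand": 0.045},{"translation": [0,0,0],"turn": [0,0,0],"hand": 0.045},{"translation": [0,0,0],"turn": [0,0,0],"hand": 0.045}])

```text
time: 42.9
ee_pos: [0.6516, -0.1101, 0.1003]
eef_rot: [0.0, 1.0, -0.001, 0.002]
ft_force: [-0.6, -0.3, -2.1]
width: 0.0574
```

>>> apply_moves(deltas=[{"translation": [0,0,0.02],"turn": [0,0,0],"hand": 0.045},{"translation": [0,0,0.04],"turn": [0,0,0],"hand": 0.045},{"translation": [0,0,0.04],"turn": [0,0,0],"hand": 0.045},{"translation": [-0.015,0.01,0.01],"turn": [0,0,0],"hand": 0.045},{"translation": [0,0,0],"turn": [0,0,0],"hand": 0.045}])

```text
time: 43.4
ee_pos: [0.6339, -0.1, 0.2118]
eef_rot: [0.001, 1.0, -0.001, -0.001]
ft_force: [0.6, -0.4, -1.5]
width: 0.0574
```

>>> apply_moves(deltas=[{"translation": [-0.018,0.042,0],"turn": [0,0,0],"hand": 0.045},{"translation": [-0.018,0.042,0],"turn": [0,0,0],"hand": 0.045},{"translation": [-0.018,0.042,0],"turn": [0,0,0],"hand": 0.045},{"translation": [-0.018,0.042,0],"turn": [0,0,0],"hand": 0.045},{"translation": [-0.018,0.042,0],"turn": [0,0,0],"hand": 0.045}])

```text
time: 43.9
ee_pos: [0.541, 0.1066, 0.2094]
eef_rot: [0.008, 1.0, -0.004, -0.001]
ft_force: [0.2, 0.0, -1.4]
width: 0.0574
```

>>> apply_moves(deltas=[{"translation": [-0.018,0.042,0],"turn": [0,0,0],"hand": 0.045},{"translation": [-0.018,0.042,0],"turn": [0,0,0],"hand": 0.045},{"translation": [-0.018,0.042,0],"turn": [0,0,0],"hand": 0.045},{"translation": [-0.018,0.042,0],"turn": [0,0,0],"hand": 0.045},{"translation": [-0.018,0.042,0],"turn": [0,0,0],"hand": 0.045}])

```text
time: 44.4
ee_pos: [0.4459, 0.3234, 0.2065]
eef_rot: [0.008, 1.0, -0.005, -0.002]
ft_force: [0.8, 0.6, -2.6]
width: 0.0571
```

>>> apply_moves(deltas=[{"translation": [0,0,0],"turn": [0,0,0],"hand": 0.045},{"translation": [0,0,0],"turn": [0,0,0],"hand": 0.045}])

```text
time: 44.6
ee_pos: [0.4414, 0.3303, 0.2047]
eef_rot: [0.003, 1.0, -0.005, -0.004]
ft_force: [0.4, -0.3, -2.5]
width: 0.0576
```

```bash
python3 see.py v5
```

```text
44.6 [0.4414 0.3303 0.2047] [ 0.0028  1.     -0.0047 -0.0037] 0.057553682898088696
scene [388  26  15  20 173] [396.8  37.9] [[-0.5109, -0.1644], [-0.4282, -0.1345]]
scene [  0 122  18  17 135] [  7.7 130.1] [[0.8811, -0.9612], [0.8866, -0.8871]]
scene [379 232  23  21 252] [388.5 242.7] [[0.3527, 0.3228], [0.3875, 0.3257]]
scene [297 276  17  22 278] [304.9 286.2] [[0.6242, 0.2177], [0.644, 0.2264]]
scene [348 293  21  21 346] [358.2 302.9] [[0.5644, 0.3564], [0.5874, 0.3574]]
side [162  87  22  20 182] [169.8  97.5] [[0.7029, 0.6803], [0.6137, 0.5252]]
side [179 124  15   9  96] [185.6 127.2] [[0.5706, 0.367], [0.495, 0.2441]]
side [380 148  16  18 193] [387.9 156.5] [[0.8817, -0.2577], [0.7742, -0.3164]]
side [346 212  25  23 393] [357.1 224.7] [[0.5302, -0.3999], [0.4588, -0.444]]
```

>>> apply_moves(deltas=[{"translation": [-0.002,0.022,-0.03],"turn": [0.01,-0.008,0],"hand": 0.045},{"translation": [0,0,-0.04],"turn": [0,0,0],"hand": 0.045},{"translation": [0,0,-0.035],"turn": [0,0,0],"hand": 0.045},{"translation": [0,0,0],"turn": [0,0,0],"hand": 0.045},{"translation": [0,0,0],"turn": [0,0,0],"hand": 0.045}])

```text
time: 45.2
ee_pos: [0.4449, 0.3466, 0.0989]
eef_rot: [0.009, 1.0, 0.001, 0.002]
ft_force: [0.7, 0.2, -0.8]
width: 0.0576
```

>>> apply_moves(deltas=[{"translation": [-0.007,0.004,-0.02],"turn": [0,0.003,0.015],"hand": 0.045},{"translation": [0,0,-0.015],"turn": [0,0,0],"hand": 0.045},{"translation": [0,0,-0.007],"turn": [0,0,0],"hand": 0.045},{"translation": [0,0,0],"turn": [0,0,0],"hand": 0.045},{"translation": [0,0,0],"turn": [0,0,0],"hand": 0.045}])

```text
time: 45.7
ee_pos: [0.4435, 0.3506, 0.0628]
eef_rot: [0.004, 1.0, 0.004, 0.005]
ft_force: [-0.3, -0.2, -1.6]
width: 0.0576
```

>>> apply_moves(deltas=[{"translation": [-0.003,0,-0.008],"turn": [-0.006,0.01,0],"hand": 0.045},{"translation": [0,0,-0.005],"turn": [0,0,0],"hand": 0.045},{"translation": [0,0,-0.003],"turn": [0,0,0],"hand": 0.045},{"translation": [0,0,0],"turn": [0,0,0],"hand": 0.045}])

```text
time: 46.1
ee_pos: [0.4412, 0.3511, 0.0472]
eef_rot: [0.004, 1.0, 0.002, -0.0]
ft_force: [0.1, -0.5, -1.3]
width: 0.0573
```

>>> apply_moves(deltas=[{"translation": [0,0,-0.002],"turn": [0,0,0],"hand": 0.045},{"translation": [0,0,0],"turn": [0,0,0],"hand": 0.076},{"translation": [0,0,0],"turn": [0,0,0],"hand": 0.076},{"translation": [0,0,0.01],"turn": [0,0,0],"hand": 0.076},{"translation": [0,0,0.04],"turn": [0,0,0],"hand": 0.076}])

```text
time: 46.6
ee_pos: [0.4398, 0.3501, 0.0941]
eef_rot: [0.004, 1.0, -0.0, -0.002]
ft_force: [0.1, 0.0, 0.5]
width: 0.0746
```

>>> apply_moves(deltas=[{"translation": [0,0,0.045],"turn": [0,0,0],"hand": 0.076},{"translation": [0,0,0.045],"turn": [0,0,0],"hand": 0.076},{"translation": [0,-0.04,0.03],"turn": [0,0,0],"hand": 0.076},{"translation": [0,-0.045,0],"turn": [0,0,0],"hand": 0.076},{"translation": [0,-0.045,0],"turn": [0,0,0],"hand": 0.076}])

```text
time: 47.1
ee_pos: [0.4398, 0.2246, 0.2269]
eef_rot: [-0.001, 1.0, 0.004, 0.002]
ft_force: [-0.5, -0.1, -0.7]
width: 0.0759
```

>>> apply_moves(deltas=[{"translation": [0,-0.045,0],"turn": [0,0,0],"hand": 0.076},{"translation": [0,-0.045,0],"turn": [0,0,0],"hand": 0.076},{"translation": [0,0,0],"turn": [0,0,0],"hand": 0.076},{"translation": [0,0,0],"turn": [0,0,0],"hand": 0.076}])

```text
time: 47.5
ee_pos: [0.4404, 0.1251, 0.2317]
eef_rot: [0.004, 1.0, 0.007, 0.005]
ft_force: [-1.3, -0.1, -0.2]
width: 0.0757
```

```bash
python3 see.py v6; python3 red.py v7
python3 - <<'E'
from h import *
a=cv2.imread('pics/v6scene.png');d=cv2.imread('pics/v6side.png')
print([a[v,u].tolist() for u,v in((224,212),(218,206))])
cv2.imwrite('pics/c10.png',np.hstack([cv2.resize(a[130:360,150:430],(420,345)),cv2.resize(d[90:260,110:400],(380,223*345//223))]))
E
```

```text
47.5 [0.4404 0.1251 0.2317] [0.004  1.     0.0067 0.0053] 0.07573051081660787
scene [  0 122  18  17 136] [  7.8 130.1] [[0.8809, -0.9612], [0.8864, -0.8871]]
scene [372 260  20  20 304] [381.6 269.6] [[0.4393, 0.3529], [0.4693, 0.354]]
scene [297 276  17  22 279] [304.9 286.3] [[0.6243, 0.2177], [0.6441, 0.2264]]
scene [348 293  21  21 346] [358.2 302.9] [[0.5644, 0.3564], [0.5874, 0.3574]]
side [179 123  15  10  98] [185.6 127.2] [[0.5707, 0.3669], [0.4951, 0.244]]
side [147 134  18  11 112] [155.2 137.8] [[0.4453, 0.3639], [0.3826, 0.2413]]
side [381 148  15  18 189] [387.9 156.4] [[0.8823, -0.257], [0.7747, -0.3158]]
side [347 212  24  23 323] [358.2 223.7] [[0.5352, -0.3994], [0.4633, -0.4435]]
[0.44053523 0.125607   0.23136245] [0.00340359 0.99996153 0.00621616 0.00516945] [-0.54410207  0.58225016 -0.19173402] 0.07585856629348868
scene (184, 146, 19, 29) 402
side (325, 192, 26, 46) 771
tri [ 0.52632706 -0.34466072  0.05699005] [ 0.52760645 -0.34603871  0.05736889]
[[120, 125, 121], [112, 117, 114]]
```

View pics/c10.png

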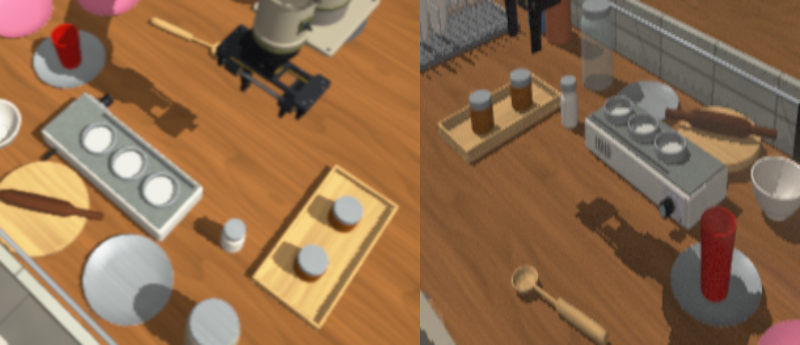

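Both jars stand upright in the tray, the lamp is off with the knob home, the tumbler is on the side plate, the salt has not moved, and the arm is clear. Handing in.

```bash
python3 -c "
from bench import order;print(order.close_job())"
```

```text
the job is handed in; nothing more can be done
None
```

I handed the job in at about 47.6 s on the robot's clock. No verdict was reported, and my last checks showed every end condition met.

**What I did:**
- I stood the tumbler on the steel plate at the switch side of the lamp.
- Only two jars were there. They went into seats 2 and 0 with no contact force.
- I pulled the knob out 16 mm and it stayed out for more than 9 s with the lamp on. I then pushed it back to its stop and the lamp went dark.
- I lifted both jars off afterwards and stood them in the tray.

**Last checks:**
- **Jars:** upright in the tray, lid centres at (0.564, 0.356) and (0.439, 0.353), about 2 mm from the tray's long centre line.
- **Tumbler:** upright, about 10 mm from the plate's centre.
- **Knob and lamp:** slot dark, knob home.
- **Salt pot:** same pixels as before, so not moved.
- **Arm:** clear of everything.

**Disagreements:**
- The views differed on the seats' x by a few millimetres (0.648 to 0.655 m). My rough side-view estimate was about 10 mm off in x and y, so I left it out; the jars dropped in at 0.651.
- The side view puts the jars in the tray about 1 cm further in y than the scene view does. The scene view agrees with where the gripper let go of them.
- The first grip on the tumbler was off centre, so I opened and gripped it again.

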